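# Load the dehydrator and set its timer dial

## Task

Slide every drying tray on the worktop into the dehydrator, one to a slot, each pushed fully home with its grip sticking out at the front, using the lowest slots so that none is left empty below a tray. Only then turn the timer dial on top clockwise from its end stop, one click for each tray loaded, and leave it resting in that click. Leave the other things on the worktop alone.

Things in the scene. Friction and masses are not known exactly. Their poses are not given: they have to be found in the camera images.
- dehydrator: White food dehydrator, fixed, 133 deep x 148 wide x 230 mm high; open front faces its -x. Four slots one above another. Origin: worktop level, below the disc centre of a home tray; front face at x -62 mm, back stop for discs +57. A slot is a pair of side grooves 16 mm high; side walls 120 mm apart; carrying ribs reach 22 mm in from each, leaving 76 mm open for the neck.
- slot1 (a point): Where a tray's origin lies when the tray is fully home in slot 1 (1 = lowest): on the carrying ribs, 30 mm above the worktop; the groove's roof is 16 mm higher; slots are 46 mm apart. Axes as the dehydrator's: a tray slides in along +x with its own x axis along +x, its grip sticking out at the front.
- slot2 (a point): Where a tray's origin lies when the tray is fully home in slot 2 (1 = lowest): on the carrying ribs, 76 mm above the worktop; the groove's roof is 16 mm higher; slots are 46 mm apart. Axes as the dehydrator's: a tray slides in along +x with its own x axis along +x, its grip sticking out at the front.
- slot3 (a point): Where a tray's origin lies when the tray is fully home in slot 3 (1 = lowest): on the carrying ribs, 122 mm above the worktop; the groove's roof is 16 mm higher; slots are 46 mm apart. Axes as the dehydrator's: a tray slides in along +x with its own x axis along +x, its grip sticking out at the front.
- slot4 (a point): Where a tray's origin lies when the tray is fully home in slot 4 (1 = lowest): on the carrying ribs, 168 mm above the worktop; the groove's roof is 16 mm higher; slots are 46 mm apart. Axes as the dehydrator's: a tray slides in along +x with its own x axis along +x, its grip sticking out at the front.
- dial (a joint): Timer dial on the dehydrator's flat top, rad: 0 = end stop (off), where it starts; grows clockwise seen from above. Clicks every 30 degrees (0.524 rad), 8 clicks (0 to 4.19); let go between clicks it springs to the nearer one. About 0.15 N m takes it over a click. A white line on it points at marks round it.
- dial_grip (a point): On the dial's vertical axis at grip height, 257 mm above the worktop, 30 mm to -x of the dehydrator's origin. The dial has a bar 50 long, 13 wide, 32 mm high (top at 273 mm) on a round skirt 54 mm across, 10 mm high; pinch the bar across its 13 mm from above. x axis along the bar, turning with the dial (along the dehydrator's x at 0).
- tray_a: Drying tray, 90 to 140 g (3 or 4 alike lie about; an absent one reads None): steel disc 110 mm across, 5 thick; flat neck 18 wide; at its end an upright black grip 40 long (x) x 14 wide (y) x 36 mm high, its foot level with the disc's underside. Origin: centre of the disc's underside, z up; the grip's centre is 128 mm to -x, its end 148. Pinch across the 14 mm from above.
- tray_b: Drying tray, 90 to 140 g (3 or 4 alike lie about; an absent one reads None): steel disc 110 mm across, 5 thick; flat neck 18 wide; at its end an upright black grip 40 long (x) x 14 wide (y) x 36 mm high, its foot level with the disc's underside. Origin: centre of the disc's underside, z up; the grip's centre is 128 mm to -x, its end 148. Pinch across the 14 mm from above.
- tray_c: Drying tray, 90 to 140 g (3 or 4 alike lie about; an absent one reads None): steel disc 110 mm across, 5 thick; flat neck 18 wide; at its end an upright black grip 40 long (x) x 14 wide (y) x 36 mm high, its foot level with the disc's underside. Origin: centre of the disc's underside, z up; the grip's centre is 128 mm to -x, its end 148. Pinch across the 14 mm from above.
- tray_d: Drying tray, 90 to 140 g (3 or 4 alike lie about; an absent one reads None): steel disc 110 mm across, 5 thick; flat neck 18 wide; at its end an upright black grip 40 long (x) x 14 wide (y) x 36 mm high, its foot level with the disc's underside. Origin: centre of the disc's underside, z up; the grip's centre is 128 mm to -x, its end 148. Pinch across the 14 mm from above.
- tray_a_grip (a point): Point to grip on tray_a: middle of the black grip, 128 mm to -x of the tray's origin and 25 mm above its underside (the grip's top is 11 mm higher). Axes as the tray's.
- tray_b_grip (a point): Point to grip on tray_b: middle of the black grip, 128 mm to -x of the tray's origin and 25 mm above its underside (the grip's top is 11 mm higher). Axes as the tray's.
- tray_c_grip (a point): Point to grip on tray_c: middle of the black grip, 128 mm to -x of the tray's origin and 25 mm above its underside (the grip's top is 11 mm higher). Axes as the tray's.
- tray_d_grip (a point): Point to grip on tray_d: middle of the black grip, 128 mm to -x of the tray's origin and 25 mm above its underside (the grip's top is 11 mm higher). Axes as the tray's.
- spice: Bystander: glass spice jar, 42 mm across, 96 high, behind, left of the dehydrator; origin centre of underside.
- tin: Bystander: sealed tin, 75 mm across, 66 high, behind, right of the dehydrator; origin centre of underside.
- teaspoon: Bystander: teaspoon 130 mm long, 11 mm high, lying near the front edge; origin centre of underside.
- peeler: Bystander: peeler 170 mm long, 18 mm high, lying near the front edge; origin centre of underside.
Things that resemble listed ones, but are neither listed nor needed, are in the scene too. Leave any green look-alike of the tray_c alone.

How it is judged:
On the way, in this order (a step that is already met when the one before it is completed fails the run):
1. all trays are home in the lowest slots while the dial is still at its end stop (((x of tray_a in the frame of slot1 between -0.008 and 0.008 m and y of tray_a in the frame of slot1 between -0.012 and 0.012 m and z of tray_a in the frame of slot1 between -0.006 and 0.006 m and angle between tray_a's own z axis and vertical below 0.08 rad) or (x of tray_a in the frame of slot2 between -0.008 and 0.008 m and y of tray_a in the frame of slot2 between -0.012 and 0.012 m and z of tray_a in the frame of slot2 between -0.006 and 0.006 m and angle between tray_a's own z axis and vertical below 0.08 rad) or (x of tray_a in the frame of slot3 between -0.008 and 0.008 m and y of tray_a in the frame of slot3 between -0.012 and 0.012 m and z of tray_a in the frame of slot3 between -0.006 and 0.006 m and angle between tray_a's own z axis and vertical below 0.08 rad) or (x of tray_a in the frame of slot4 between -0.008 and 0.008 m and y of tray_a in the frame of slot4 between -0.012 and 0.012 m and z of tray_a in the frame of slot4 between -0.006 and 0.006 m and angle between tray_a's own z axis and vertical below 0.08 rad)) and ((x of tray_b in the frame of slot1 between -0.008 and 0.008 m and y of tray_b in the frame of slot1 between -0.012 and 0.012 m and z of tray_b in the frame of slot1 between -0.006 and 0.006 m and angle between tray_b's own z axis and vertical below 0.08 rad) or (x of tray_b in the frame of slot2 between -0.008 and 0.008 m and y of tray_b in the frame of slot2 between -0.012 and 0.012 m and z of tray_b in the frame of slot2 between -0.006 and 0.006 m and angle between tray_b's own z axis and vertical below 0.08 rad) or (x of tray_b in the frame of slot3 between -0.008 and 0.008 m and y of tray_b in the frame of slot3 between -0.012 and 0.012 m and z of tray_b in the frame of slot3 between -0.006 and 0.006 m and angle between tray_b's own z axis and vertical below 0.08 rad) or (x of tray_b in the frame of slot4 between -0.008 and 0.008 m and y of tray_b in the frame of slot4 between -0.012 and 0.012 m and z of tray_b in the frame of slot4 between -0.006 and 0.006 m and angle between tray_b's own z axis and vertical below 0.08 rad)) and ((x of tray_c in the frame of slot1 between -0.008 and 0.008 m and y of tray_c in the frame of slot1 between -0.012 and 0.012 m and z of tray_c in the frame of slot1 between -0.006 and 0.006 m and angle between tray_c's own z axis and vertical below 0.08 rad) or (x of tray_c in the frame of slot2 between -0.008 and 0.008 m and y of tray_c in the frame of slot2 between -0.012 and 0.012 m and z of tray_c in the frame of slot2 between -0.006 and 0.006 m and angle between tray_c's own z axis and vertical below 0.08 rad) or (x of tray_c in the frame of slot3 between -0.008 and 0.008 m and y of tray_c in the frame of slot3 between -0.012 and 0.012 m and z of tray_c in the frame of slot3 between -0.006 and 0.006 m and angle between tray_c's own z axis and vertical below 0.08 rad) or (x of tray_c in the frame of slot4 between -0.008 and 0.008 m and y of tray_c in the frame of slot4 between -0.012 and 0.012 m and z of tray_c in the frame of slot4 between -0.006 and 0.006 m and angle between tray_c's own z axis and vertical below 0.08 rad)) and ((x of tray_d in the frame of slot1 between -0.008 and 0.008 m and y of tray_d in the frame of slot1 between -0.012 and 0.012 m and z of tray_d in the frame of slot1 between -0.006 and 0.006 m and angle between tray_d's own z axis and vertical below 0.08 rad) or (x of tray_d in the frame of slot2 between -0.008 and 0.008 m and y of tray_d in the frame of slot2 between -0.012 and 0.012 m and z of tray_d in the frame of slot2 between -0.006 and 0.006 m and angle between tray_d's own z axis and vertical below 0.08 rad) or (x of tray_d in the frame of slot3 between -0.008 and 0.008 m and y of tray_d in the frame of slot3 between -0.012 and 0.012 m and z of tray_d in the frame of slot3 between -0.006 and 0.006 m and angle between tray_d's own z axis and vertical below 0.08 rad) or (x of tray_d in the frame of slot4 between -0.008 and 0.008 m and y of tray_d in the frame of slot4 between -0.012 and 0.012 m and z of tray_d in the frame of slot4 between -0.006 and 0.006 m and angle between tray_d's own z axis and vertical below 0.08 rad)) and ((x of tray_a in the frame of slot1 between -0.008 and 0.008 m and y of tray_a in the frame of slot1 between -0.012 and 0.012 m and z of tray_a in the frame of slot1 between -0.006 and 0.006 m and angle between tray_a's own z axis and vertical below 0.08 rad) or (x of tray_b in the frame of slot1 between -0.008 and 0.008 m and y of tray_b in the frame of slot1 between -0.012 and 0.012 m and z of tray_b in the frame of slot1 between -0.006 and 0.006 m and angle between tray_b's own z axis and vertical below 0.08 rad) or (x of tray_c in the frame of slot1 between -0.008 and 0.008 m and y of tray_c in the frame of slot1 between -0.012 and 0.012 m and z of tray_c in the frame of slot1 between -0.006 and 0.006 m and angle between tray_c's own z axis and vertical below 0.08 rad) or (x of tray_d in the frame of slot1 between -0.008 and 0.008 m and y of tray_d in the frame of slot1 between -0.012 and 0.012 m and z of tray_d in the frame of slot1 between -0.006 and 0.006 m and angle between tray_d's own z axis and vertical below 0.08 rad)) and ((x of tray_a in the frame of slot2 between -0.008 and 0.008 m and y of tray_a in the frame of slot2 between -0.012 and 0.012 m and z of tray_a in the frame of slot2 between -0.006 and 0.006 m and angle between tray_a's own z axis and vertical below 0.08 rad) or (x of tray_b in the frame of slot2 between -0.008 and 0.008 m and y of tray_b in the frame of slot2 between -0.012 and 0.012 m and z of tray_b in the frame of slot2 between -0.006 and 0.006 m and angle between tray_b's own z axis and vertical below 0.08 rad) or (x of tray_c in the frame of slot2 between -0.008 and 0.008 m and y of tray_c in the frame of slot2 between -0.012 and 0.012 m and z of tray_c in the frame of slot2 between -0.006 and 0.006 m and angle between tray_c's own z axis and vertical below 0.08 rad) or (x of tray_d in the frame of slot2 between -0.008 and 0.008 m and y of tray_d in the frame of slot2 between -0.012 and 0.012 m and z of tray_d in the frame of slot2 between -0.006 and 0.006 m and angle between tray_d's own z axis and vertical below 0.08 rad)) and ((x of tray_a in the frame of slot3 between -0.008 and 0.008 m and y of tray_a in the frame of slot3 between -0.012 and 0.012 m and z of tray_a in the frame of slot3 between -0.006 and 0.006 m and angle between tray_a's own z axis and vertical below 0.08 rad) or (x of tray_b in the frame of slot3 between -0.008 and 0.008 m and y of tray_b in the frame of slot3 between -0.012 and 0.012 m and z of tray_b in the frame of slot3 between -0.006 and 0.006 m and angle between tray_b's own z axis and vertical below 0.08 rad) or (x of tray_c in the frame of slot3 between -0.008 and 0.008 m and y of tray_c in the frame of slot3 between -0.012 and 0.012 m and z of tray_c in the frame of slot3 between -0.006 and 0.006 m and angle between tray_c's own z axis and vertical below 0.08 rad) or (x of tray_d in the frame of slot3 between -0.008 and 0.008 m and y of tray_d in the frame of slot3 between -0.012 and 0.012 m and z of tray_d in the frame of slot3 between -0.006 and 0.006 m and angle between tray_d's own z axis and vertical below 0.08 rad)) and value of joint dial below 0.2 rad), for 0.2 s.
2. the dial is turned clockwise one click for each tray (((value of joint dial between 1.9644 and 2.2244 rad and (value of joint dial above 100 rad or height (world z) of tray_a above -5 m) and (value of joint dial above 100 rad or height (world z) of tray_b above -5 m) and (value of joint dial above 100 rad or height (world z) of tray_c above -5 m) and (value of joint dial above 100 rad or height (world z) of tray_d above -5 m)) or (value of joint dial between 1.4408 and 1.7008 rad and ((value of joint dial above -100 rad and height (world z) of tray_a below -5 m) or (value of joint dial above -100 rad and height (world z) of tray_b below -5 m) or (value of joint dial above -100 rad and height (world z) of tray_c below -5 m) or (value of joint dial above -100 rad and height (world z) of tray_d below -5 m))))), for 0.2 s.
At the end, for the whole second after the job is handed in: Every present tray level in a slot, one each, in the lowest slots (no gap), disc within 8 mm of fully home, 12 mm sideways, 6 mm in height; dial at rest within 0.13 rad of as many clicks (0.524 rad each) as there are trays (((x of tray_a in the frame of slot1 between -0.008 and 0.008 m and y of tray_a in the frame of slot1 between -0.012 and 0.012 m and z of tray_a in the frame of slot1 between -0.006 and 0.006 m and angle between tray_a's own z axis and vertical below 0.08 rad) or (x of tray_a in the frame of slot2 between -0.008 and 0.008 m and y of tray_a in the frame of slot2 between -0.012 and 0.012 m and z of tray_a in the frame of slot2 between -0.006 and 0.006 m and angle between tray_a's own z axis and vertical below 0.08 rad) or (x of tray_a in the frame of slot3 between -0.008 and 0.008 m and y of tray_a in the frame of slot3 between -0.012 and 0.012 m and z of tray_a in the frame of slot3 between -0.006 and 0.006 m and angle between tray_a's own z axis and vertical below 0.08 rad) or (x of tray_a in the frame of slot4 between -0.008 and 0.008 m and y of tray_a in the frame of slot4 between -0.012 and 0.012 m and z of tray_a in the frame of slot4 between -0.006 and 0.006 m and angle between tray_a's own z axis and vertical below 0.08 rad)) and ((x of tray_b in the frame of slot1 between -0.008 and 0.008 m and y of tray_b in the frame of slot1 between -0.012 and 0.012 m and z of tray_b in the frame of slot1 between -0.006 and 0.006 m and angle between tray_b's own z axis and vertical below 0.08 rad) or (x of tray_b in the frame of slot2 between -0.008 and 0.008 m and y of tray_b in the frame of slot2 between -0.012 and 0.012 m and z of tray_b in the frame of slot2 between -0.006 and 0.006 m and angle between tray_b's own z axis and vertical below 0.08 rad) or (x of tray_b in the frame of slot3 between -0.008 and 0.008 m and y of tray_b in the frame of slot3 between -0.012 and 0.012 m and z of tray_b in the frame of slot3 between -0.006 and 0.006 m and angle between tray_b's own z axis and vertical below 0.08 rad) or (x of tray_b in the frame of slot4 between -0.008 and 0.008 m and y of tray_b in the frame of slot4 between -0.012 and 0.012 m and z of tray_b in the frame of slot4 between -0.006 and 0.006 m and angle between tray_b's own z axis and vertical below 0.08 rad)) and ((x of tray_c in the frame of slot1 between -0.008 and 0.008 m and y of tray_c in the frame of slot1 between -0.012 and 0.012 m and z of tray_c in the frame of slot1 between -0.006 and 0.006 m and angle between tray_c's own z axis and vertical below 0.08 rad) or (x of tray_c in the frame of slot2 between -0.008 and 0.008 m and y of tray_c in the frame of slot2 between -0.012 and 0.012 m and z of tray_c in the frame of slot2 between -0.006 and 0.006 m and angle between tray_c's own z axis and vertical below 0.08 rad) or (x of tray_c in the frame of slot3 between -0.008 and 0.008 m and y of tray_c in the frame of slot3 between -0.012 and 0.012 m and z of tray_c in the frame of slot3 between -0.006 and 0.006 m and angle between tray_c's own z axis and vertical below 0.08 rad) or (x of tray_c in the frame of slot4 between -0.008 and 0.008 m and y of tray_c in the frame of slot4 between -0.012 and 0.012 m and z of tray_c in the frame of slot4 between -0.006 and 0.006 m and angle between tray_c's own z axis and vertical below 0.08 rad)) and ((x of tray_d in the frame of slot1 between -0.008 and 0.008 m and y of tray_d in the frame of slot1 between -0.012 and 0.012 m and z of tray_d in the frame of slot1 between -0.006 and 0.006 m and angle between tray_d's own z axis and vertical below 0.08 rad) or (x of tray_d in the frame of slot2 between -0.008 and 0.008 m and y of tray_d in the frame of slot2 between -0.012 and 0.012 m and z of tray_d in the frame of slot2 between -0.006 and 0.006 m and angle between tray_d's own z axis and vertical below 0.08 rad) or (x of tray_d in the frame of slot3 between -0.008 and 0.008 m and y of tray_d in the frame of slot3 between -0.012 and 0.012 m and z of tray_d in the frame of slot3 between -0.006 and 0.006 m and angle between tray_d's own z axis and vertical below 0.08 rad) or (x of tray_d in the frame of slot4 between -0.008 and 0.008 m and y of tray_d in the frame of slot4 between -0.012 and 0.012 m and z of tray_d in the frame of slot4 between -0.006 and 0.006 m and angle between tray_d's own z axis and vertical below 0.08 rad)) and ((x of tray_a in the frame of slot1 between -0.008 and 0.008 m and y of tray_a in the frame of slot1 between -0.012 and 0.012 m and z of tray_a in the frame of slot1 between -0.006 and 0.006 m and angle between tray_a's own z axis and vertical below 0.08 rad) or (x of tray_b in the frame of slot1 between -0.008 and 0.008 m and y of tray_b in the frame of slot1 between -0.012 and 0.012 m and z of tray_b in the frame of slot1 between -0.006 and 0.006 m and angle between tray_b's own z axis and vertical below 0.08 rad) or (x of tray_c in the frame of slot1 between -0.008 and 0.008 m and y of tray_c in the frame of slot1 between -0.012 and 0.012 m and z of tray_c in the frame of slot1 between -0.006 and 0.006 m and angle between tray_c's own z axis and vertical below 0.08 rad) or (x of tray_d in the frame of slot1 between -0.008 and 0.008 m and y of tray_d in the frame of slot1 between -0.012 and 0.012 m and z of tray_d in the frame of slot1 between -0.006 and 0.006 m and angle between tray_d's own z axis and vertical below 0.08 rad)) and ((x of tray_a in the frame of slot2 between -0.008 and 0.008 m and y of tray_a in the frame of slot2 between -0.012 and 0.012 m and z of tray_a in the frame of slot2 between -0.006 and 0.006 m and angle between tray_a's own z axis and vertical below 0.08 rad) or (x of tray_b in the frame of slot2 between -0.008 and 0.008 m and y of tray_b in the frame of slot2 between -0.012 and 0.012 m and z of tray_b in the frame of slot2 between -0.006 and 0.006 m and angle between tray_b's own z axis and vertical below 0.08 rad) or (x of tray_c in the frame of slot2 between -0.008 and 0.008 m and y of tray_c in the frame of slot2 between -0.012 and 0.012 m and z of tray_c in the frame of slot2 between -0.006 and 0.006 m and angle between tray_c's own z axis and vertical below 0.08 rad) or (x of tray_d in the frame of slot2 between -0.008 and 0.008 m and y of tray_d in the frame of slot2 between -0.012 and 0.012 m and z of tray_d in the frame of slot2 between -0.006 and 0.006 m and angle between tray_d's own z axis and vertical below 0.08 rad)) and ((x of tray_a in the frame of slot3 between -0.008 and 0.008 m and y of tray_a in the frame of slot3 between -0.012 and 0.012 m and z of tray_a in the frame of slot3 between -0.006 and 0.006 m and angle between tray_a's own z axis and vertical below 0.08 rad) or (x of tray_b in the frame of slot3 between -0.008 and 0.008 m and y of tray_b in the frame of slot3 between -0.012 and 0.012 m and z of tray_b in the frame of slot3 between -0.006 and 0.006 m and angle between tray_b's own z axis and vertical below 0.08 rad) or (x of tray_c in the frame of slot3 between -0.008 and 0.008 m and y of tray_c in the frame of slot3 between -0.012 and 0.012 m and z of tray_c in the frame of slot3 between -0.006 and 0.006 m and angle between tray_c's own z axis and vertical below 0.08 rad) or (x of tray_d in the frame of slot3 between -0.008 and 0.008 m and y of tray_d in the frame of slot3 between -0.012 and 0.012 m and z of tray_d in the frame of slot3 between -0.006 and 0.006 m and angle between tray_d's own z axis and vertical below 0.08 rad)) and ((value of joint dial between 1.9644 and 2.2244 rad and (value of joint dial above 100 rad or height (world z) of tray_a above -5 m) and (value of joint dial above 100 rad or height (world z) of tray_b above -5 m) and (value of joint dial above 100 rad or height (world z) of tray_c above -5 m) and (value of joint dial above 100 rad or height (world z) of tray_d above -5 m)) or (value of joint dial between 1.4408 and 1.7008 rad and ((value of joint dial above -100 rad and height (world z) of tray_a below -5 m) or (value of joint dial above -100 rad and height (world z) of tray_b below -5 m) or (value of joint dial above -100 rad and height (world z) of tray_c below -5 m) or (value of joint dial above -100 rad and height (world z) of tray_d below -5 m)))) and linear speed of each of tray_a, tray_b, tray_c, tray_d below 0.02 m/s and velocity of joint dial between -0.1 and 0.1 rad/s); the robot touches nothing.
It fails at once if one of the other loose things is moved more than 4 cm or knocked over (distance of any of spice, tin, teaspoon, peeler from where it was at the start of the episode above 0.04 m or angle between any of spice, tin's own z axis and vertical above 0.6 rad).
Of tray_a, tray_b, tray_c, tray_d only 3 to 4 are there at a start; the rules pass over those that are not, and their reading is None.
At some moment in a run one of tray_a, tray_b, tray_c, tray_d may be knocked a few centimetres aside while the robot is not near it.
It also fails if it takes over 210 s, if anything falls off the work surface, if the arm or the gripper's body presses on something with over 40 N, if the wrist force passes 120 N, or if a joint passes its speed limit or range.

## Robot

A 6-joint arm with a two-finger parallel gripper is mounted at the origin on a cart in front of the work surface, level with it; the furniture and walls round the work are solid. World frame = base frame: x ahead of the robot, y to its left, z up, the work surface at z = 0. Lengths are in m, angles in rad, forces in N, time in s.
With the tool pointing down it reaches from about 0.375 to 0.9 m from the base axis. Payload 3.1 kg.
Tool frame: the origin (TCP) lies on the centre line of the jaws, within the pads' length; the fingertips stand robot.tip_reach ahead of it and the grasp point (between the pads) lies 8 mm behind it (robot.tip_reach is the distance from the TCP to the fingertips, in m); z points along the fingers, y is the line along which they close (so a half turn about z gives the same grasp; the last joint's range is limited). The gripper opens to 87 mm and grips with 3 to 60 N. Pads are 19 mm wide; open, the fingers measure 117 mm over their backs; the gripper's body (75 mm by 190 mm) begins 51 mm behind the grasp point.
Start: joints at [-1.431, 0.527, 1.433, -0, 1.181, -0.178], TCP at [0.196, -0.593, 0.234] pointing down, gripper open.
Joint ranges: [-3.08, 3.08], [-0.75, 2.2], [0.22, 2.44], [-1.43, 4.57], [0, 2.65], [-2.85, 2.85]. Speed limits (rad/s): [2.79, 2.79, 3.14, 3.14, 3.14, 3.14].

## Interface

Orientations are given as a unit quaternion [x, y, z, w].
In Python, from rig import robot gives the robot as it stands.
- The arm moves only by the tool jog_arm, never from a script. Its argument "motion" is one flat list of numbers, 7 for each row, row after row: the shift along the tool's x, y, z scaled (see below), then the turn, a rotation vector about the tool's x, y, z scaled (see below), then the gripper's target within -1 to 1 (shut at 1, half-way at 0, fully open at -1). In form: [x, y, z, rx, ry, rz, hand, x, y, z, rx, ry, rz, hand, ...]. A call has 1 to 12 rows; each row shifts and turns the commanded pose from where the row before left it, along the tool's axes as they then stand; what a row does not reach is not made up. The controller multiplies each number of a shift by 4 cm and each number of a turn by 4 degrees. A row lasts 1/8 s, in which the tool goes at most 62.5 mm and 10.7 degrees, less where a joint would pass 70% of its speed; a pose out of reach is approached as far as the arm can. A call with a number of a shift or a turn outside -1 to 1 is refused whole. A call with a gripper value outside its range is refused whole. The fingers move at their own pace and stop on an object; "grip_force" is the grip in N (left out, the last holds). Time passes only in rows, so rows that do not move let the fingers close. It gives the time, the measured TCP pose, the force, the opening and the grip force at its end, in the units of the state.
- robot.get_obs(): the state, without advancing time (a new reading comes with each control period).
- robot.camera(name): name is "scene" or "top" or "wrist"; returns the picture (384x512x3 uint8, blue, green, red); there is no depth.
- robot.calibration(name): a dict with "fx", "fy", "cx", "cy" (pixels), "dist_coeffs" ([k1, k2, p1, p2, k3] as OpenCV has them; the pictures are not rectified), "R" (3x3) and "t" (3): a world point X has camera coordinates R X + t; the wrist camera has in their place "T_tool_cam" (4x4, takes a point from camera to tool coordinates, whose origin is the TCP and whose axes are the flange's). Camera axes: x right, y down, z forward; pixel columns grow to the right and rows downward; lengths in m; the calibration is good to about 2 mm. A picture is of the moment at which its call begins: read the wrist's pose just before it. calibration takes no time and is no camera call.
- robot.hand_in(): hands the job in; it is judged then, once.
The state is a dict: "time": time; "q": joint angles; "joint_velocities": joint speeds; "joint_torque": joint torques, N m; "position": TCP position; "tool_rot": TCP orientation; "ft_force": force on the tool from outside, world axes, zero at the start; "moment": the same for the moment, N m; "grip_width": finger opening in m; "grip_force": force on a finger pad.
Only numpy, scipy, OpenCV 4.12 (cv2) and the standard library are available. Lean on these libraries where they do the work, as an engineer would, in place of code of your own. Each camera call takes 0.05 s, during which the arm holds its last target. There are 200 camera calls.

## Working session

There is one attempt and no reset: what is moved stays moved. The work goes in short steps, Python scripts to look and compute and a tool call to move; the robot and the scene stay as the last step left them, time stands still between calls to the robot, and variables do not carry over. Pictures are saved under pics/ and viewed, at most 14 in all, crops included, and the job is handed in when it is done.

Besides the shell and the picture viewer there is one more tool, called after "Request:" as name(argument=value, ...), one argument or row to a line, values as JSON. jog_arm: Moves the arm, as the interface text tells. Shifts and turns lie within -1 to 1; 1 stands for 4 cm of shift or 4 degrees of turn. Its arguments: {"type":"object","properties":{"motion":{"type":"array","items":{"type":"number"}},"grip_force":{"type":"number"}},"required":["motion"]}

```bash
ls; mkdir -p pics; python3 - <<'E'
from rig import robot
import cv2
print(robot.tip_reach); o=robot.get_obs(); print(o)
for n in("scene","top"):
    cv2.imwrite(f"pics/{n}0.png",robot.camera(n)); c=robot.calibration(n); print(n,c)
print(robot.calibration("wrist"))
E
```

```text
pics
0.011
{'time': 0.0, 'q': array([-1.43050886e+00,  5.28447156e-01,  1.43395599e+00,  1.75651382e-05,
        1.18135365e+00, -1.78499579e-01]), 'joint_velocities': array([ 9.51623960e-05,  3.69437237e-04,  2.36502629e-03,  3.03554330e-05,
       -8.72953462e-04, -6.52755564e-04]), 'joint_torque': array([ 8.98497728e-04, -4.40037811e+01, -1.76589292e+01,  6.34015328e-02,
        5.84775140e-02, -1.65675478e-04]), 'position': array([ 0.19581413, -0.5927695 ,  0.2325662 ]), 'tool_rot': array([ 9.87323677e-01,  1.58716054e-01,  2.87927072e-05, -1.08171915e-03]), 'ft_force': array([0.01819625, 0.10898   , 0.77570804]), 'moment': array([ 0.00798616, -0.00503677,  0.02231082]), 'grip_force': 0.0, 'grip_width': 0.08661053075026938}
scene {'fx': 415.1684515196427, 'fy': 415.1684515196427, 'cx': 252.51112853572928, 'cy': 191.35656917606156, 'dist_coeffs': array([-0.15488653,  0.        ,  0.        ,  0.        ,  0.        ]), 'R': array([[-0.73925281, -0.67340418, -0.00566504],
       [-0.43423395,  0.48309149, -0.76030487],
       [ 0.51472921, -0.55959756, -0.6495417 ]]), 't': array([0
[... 269 characters left out ...]
02210909],
       [-0.98942331,  0.02681686, -0.14255655],
       [ 0.14307385,  0.01846762, -0.9895397 ]]), 't': array([0.01125488, 0.55940198, 1.43036654])}
{'fx': 293.3442779616561, 'fy': 293.3442779616561, 'cx': 257.0859652975838, 'cy': 192.95424198280497, 'dist_coeffs': array([-0.0659722,  0.       ,  0.       ,  0.       ,  0.       ]), 'T_tool_cam': array([[ 2.59347341e-04, -9.60691809e-01, -2.77616967e-01,
         7.57351165e-02],
       [ 9.99999890e-01,  3.57559988e-04, -3.03142999e-04,
         4.37864004e-04],
       [ 3.90491716e-04, -2.77616858e-01,  9.60691796e-01,
        -1.52298511e-01],
       [ 0.00000000e+00,  0.00000000e+00,  0.00000000e+00,
         1.00000000e+00]])}
```

View pics/scene0.png

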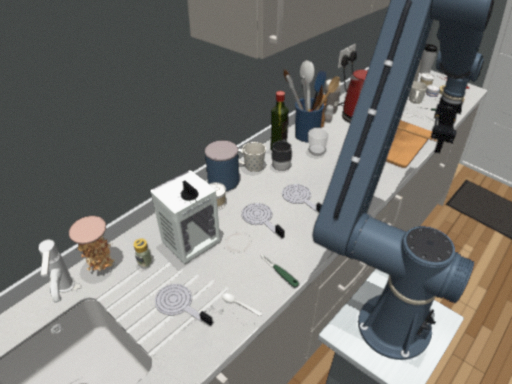

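View pics/top0.png

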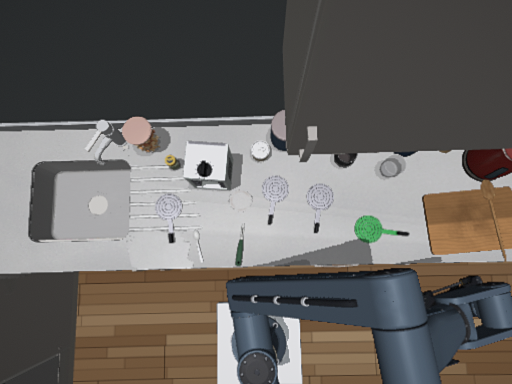

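The scene picture shows three steel trays, the white dehydrator with its black dial at about (190,188), and the spoon and peeler at the front. In the top picture the trays are at (169,206), (275,189) and (320,196), with black grips at (171,238), (271,219) and (317,227). The green look-alike is at (368,229).

```bash
cat > h.py <<'E'
from rig import robot
import numpy as np, cv2
from scipy.spatial.transform import Rotation as Ro
def cam(n,o=None):
    c=robot.calibration(n); K=np.array([[c['fx'],0,c['cx']],[0,c['fy'],c['cy']],[0,0,1]]); d=c['dist_coeffs']
    if n=='wrist':
        o=o or robot.get_obs(); T=c['T_tool_cam']; Rt=Ro.from_quat(o['tool_rot']).as_matrix()
        Rw=Rt@T[:3,:3]; C=Rt@T[:3,3]+o['position']
    else: Rw=c['R'].T; C=-Rw@c['t']
    return K,d,Rw,C
def pt(cm,uv,z):
    K,d,R,C=cm; r=cv2.undistortPoints(np.array(uv,float).reshape(-1,1,2),K,d)[:,0]
    r=np.c_[r,np.ones(len(r))]@R.T
    return C+r*((z-C[2])/r[:,2:])
def proj(cm,X):
    K,d,R,C=cm; return cv2.projectPoints(np.array(X,float).reshape(-1,3),cv2.Rodrigues(R.T)[0],-R.T@C,K,d)[0][:,0]
def blobs(mask,amin=30):
    n,l,s,c=cv2.connectedComponentsWithStats(mask.astype(np.uint8)); 
    return [(i,s[i],c[i]) for i in range(1,n) if s[i,4]>=amin],l
E
python3 - <<'E'
from h import *
im=cv2.imread('pics/top0.png'); cm=cam('top')
print('cam',cm[3])
for n,uv,z in[('discs',[(169,206),(275,189),(320,196),(368,229)],.005),('grips',[(171,238),(271,219),(317,227)],.03),('dial',[(204,169)],.27),('bystanders:tin jar spoon peeler ring',[(260,150),(172,161),(199,246),(240,244),(241,200)],.01),('edge',[(200,262)],0)]:
    print(n,pt(cm,uv,z).round(3).tolist())
a=cv2.resize(im[115:265,120:340],None,fx=3.6,fy=3.6,interpolation=cv2.INTER_CUBIC); cv2.imwrite('pics/c1.png',a)
E
```

```text
cam [ 0.34910634 -0.03016796  1.49539973]
discs [[0.533, 0.348, 0.005], [0.591, -0.083, 0.005], [0.557, -0.263, 0.005], [0.42, -0.445, 0.005]]
grips [[0.403, 0.332, 0.03], [0.467, -0.062, 0.03], [0.431, -0.241, 0.03]]
dial [[0.623, 0.164, 0.27]]
bystanders:tin jar spoon peeler ring [[0.754, -0.026, 0.01], [0.718, 0.336, 0.01], [0.369, 0.226, 0.01], [0.373, 0.063, 0.01], [0.549, 0.056, 0.01]]
edge [[0.306, 0.224, -0.0]]
```

View pics/c1.png

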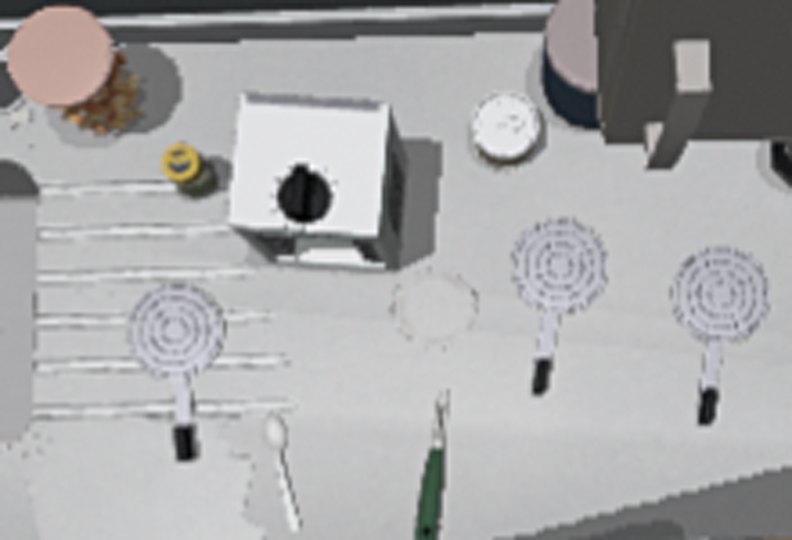

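The crop shows the dehydrator's top with corners near crop pixels (243,97), (390,104), (383,235) and (230,225), and the dial near (304,195). All three trays are clear of it. I'll work out the first approach, to the right-hand tray.

```bash
cat >> h.py <<'E'
def yaw(o=None):
    o=o or robot.get_obs(); x=Ro.from_quat(o['tool_rot']).as_matrix()[:,0]; return np.degrees(np.arctan2(x[1],x[0]))
def plan(x,y,z,yw,n=None,o=None,frm=None):
    o=o or robot.get_obs(); p=np.array(frm[:3]) if frm else o['position']; y0=frm[3] if frm else yaw(o)
    dy=(yw-y0+180)%360-180; d=np.array([x,y,z])-p
    def v(n):
        S=sum(Ro.from_euler('z',-dy/n*k,degrees=True).as_matrix() for k in range(n))
        R0=Ro.from_euler('z',y0,degrees=True).as_matrix()@np.diag([1,-1,-1])
        return np.linalg.solve(R0@S,d)/.04
    n=n or next(k for k in range(1,99) if abs(dy)/k<=4 and abs(v(k)).max()<=1 )
    print(f'{n} rows of',v(n).round(3).tolist(),'rz',round(-dy/n/4,3),'| d',d.round(4),'dyaw',round(dy,1))
E
python3 - <<'E'
from h import *
cm=cam('top')
uv=np.array([(243,97),(390,104),(383,235),(230,225)])/3.6+[120,115]
P=pt(cm,uv,.23); print(P.round(3).tolist())
for a,b in((0,1),(3,2),(3,0),(2,1)): d=P[b]-P[a]; print(np.linalg.norm(d).round(3),np.degrees(np.arctan2(d[1],d[0])).round(1))
print(pt(cm,[(120+304/3.6,115+195/3.6)],.26))
plan(.44,-.243,.18,170)
E
```

```text
[[0.73, 0.228, 0.23], [0.719, 0.084, 0.23], [0.589, 0.092, 0.23], [0.603, 0.24, 0.23]]
0.144 -94.5
0.148 -95.4
0.128 -5.6
0.13 -3.8
[[0.62414656 0.16366659 0.26      ]]
38 rows of [0.306, 0.231, 0.035] rz -0.998 | d [ 0.2442  0.3499 -0.0527] dyaw 151.7
```

Request:
jog_arm(
  motion=[0.31,0.23,0.035,0,0,-1,-1,0.31,0.23,0.035,0,0,-1,-1,0.31,0.23,0.035,0,0,-1,-1,0.31,0.23,0.035,0,0,-1,-1,0.31,0.23,0.035,0,0,-1,-1,0.31,0.23,0.035,0,0,-1,-1,0.31,0.23,0.035,0,0,-1,-1,0.31,0.23,0.035,0,0,-1,-1,0.31,0.23,0.035,0,0,-1,-1,0.31,0.23,0.035,0,0,-1,-1,0.31,0.23,0.035,0,0,-1,-1,0.31,0.23,0.035,0,0,-1,-1],
  grip_force=60,
)

```text
time: 1.6
position: [0.3758, -0.5813, 0.2159]
tool_rot: [0.837, 0.548, 0.0, -0.001]
ft_force: [0.2, 0.3, -0.5]
grip_width: 0.087
grip_force: 0.0
```

Request:
jog_arm(
  motion=[0.31,0.23,0.035,0,0,-1,-1,0.31,0.23,0.035,0,0,-1,-1,0.31,0.23,0.035,0,0,-1,-1,0.31,0.23,0.035,0,0,-1,-1,0.31,0.23,0.035,0,0,-1,-1,0.31,0.23,0.035,0,0,-1,-1,0.31,0.23,0.035,0,0,-1,-1,0.31,0.23,0.035,0,0,-1,-1,0.31,0.23,0.035,0,0,-1,-1,0.31,0.23,0.035,0,0,-1,-1,0.31,0.23,0.035,0,0,-1,-1,0.31,0.23,0.035,0,0,-1,-1],
)

```text
time: 3.1
position: [0.487, -0.4399, 0.1993]
tool_rot: [0.542, 0.841, 0.0, -0.001]
ft_force: [0.1, 0.1, 0.4]
grip_width: 0.0872
grip_force: 0.0
```

Request:
jog_arm(
  motion=[0.31,0.23,0.035,0,0,-1,-1,0.31,0.23,0.035,0,0,-1,-1,0.31,0.23,0.035,0,0,-1,-1,0.31,0.23,0.035,0,0,-1,-1,0.31,0.23,0.035,0,0,-1,-1,0.31,0.23,0.035,0,0,-1,-1,0.31,0.23,0.035,0,0,-1,-1,0.31,0.23,0.035,0,0,-1,-1,0.31,0.23,0.035,0,0,-1,-1,0.31,0.23,0.035,0,0,-1,-1,0.31,0.23,0.035,0,0,-1,-1,0.31,0.23,0.035,0,0,-1,-1],
)

```text
time: 4.6
position: [0.4563, -0.2626, 0.1828]
tool_rot: [0.153, 0.988, 0.0, -0.0]
ft_force: [0.7, 0.0, 0.0]
grip_width: 0.0872
grip_force: 0.0
```

Request:
jog_arm(
  motion=[0.31,0.23,0.035,0,0,-1,-1,0.31,0.23,0.035,0,0,-1,-1,0,0,0,0,0,0,-1],
)

```text
time: 4.97
position: [0.4369, -0.2377, 0.18]
tool_rot: [0.085, 0.996, 0.001, -0.001]
ft_force: [0.1, 0.3, 0.0]
grip_width: 0.0871
grip_force: 0.0
```

```bash
python3 - <<'E'
from h import *
o=robot.get_obs(); im=robot.camera('wrist'); cv2.imwrite('pics/w1.png',im); print(o['time'],o['position'],yaw(o),o['tool_rot'])
E
```

```text
4.975 [ 0.43688707 -0.23771594  0.1799582 ] 170.24666295279894 [ 8.50117401e-02  9.96379277e-01  7.00422199e-04 -9.22219217e-04]
```

View pics/w1.png

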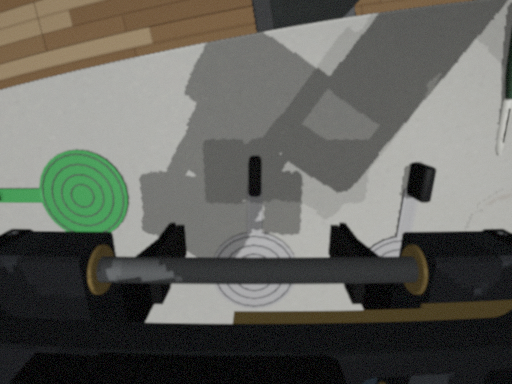

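The wrist picture shows the black grip at about (255,175) with its disc centre near (255,270). The neighbouring tray's grip is at (420,182), and the green look-alike at (84,193) is to the left.

```bash
cat >> h.py <<'E'
def grips(im,cm,z=.03):
    m=im.max(2)<45; m[225:]=0
    b,l=blobs(m,150); r=[]
    for i,s,c in b:
        if s[4]<2500 and s[3]<80 and s[2]<80:
            ys,xs=np.where(l==i); ctr,wh,an=cv2.minAreaRect(np.c_[xs,ys].astype(np.float32))
            r.append((s[4],np.round(ctr,1),pt(cm,[ctr],z)[0].round(4)))
    return r
E
python3 - <<'E'
from h import *
o=robot.get_obs(); cm=cam('wrist'); im=cv2.imread('pics/w1.png')
for g in grips(im,cm): print(g)
print(pt(cm,[(255,270)],.005), pt(cm,[(255,160),(255,194)],.036))
g=[x for x in grips(im,cm) if abs(x[1][0]-255)<20][0][2]; D=pt(cm,[(255,270)],.005)[0]-g
print(np.degrees(np.arctan2(D[1],D[0])),np.linalg.norm(D[:2]))
plan(g[0],g[1],.017,np.degrees(np.arctan2(-D[1],-D[0])))
E
```

```text
(np.int32(386), array([329.,  10.]), array([ 0.2846, -0.1446,  0.03  ]))
(np.int32(171), array([508.8,  66. ]), array([0.3596, 0.0343, 0.03  ]))
(np.int32(456), array([254.5, 175.5]), array([ 0.4293, -0.2405,  0.03  ]))
(np.int32(715), array([420. , 181.8]), array([ 0.4663, -0.0648,  0.03  ]))
[[ 0.55515228 -0.26209384  0.005     ]] [[ 0.41212231 -0.23694784  0.036     ]
 [ 0.44771135 -0.24314913  0.036     ]]
-9.736053291740216 0.12769138770770483
5 rows of [0.041, -0.016, 0.816] rz -0.003 | d [-0.0085 -0.0017 -0.1633] dyaw 0.1
```

Request:
jog_arm(
  motion=[0.035,-0.013,0.67,0,0,0,-1,0.035,-0.013,0.67,0,0,0,-1,0.035,-0.013,0.67,0,0,0,-1,0.035,-0.013,0.67,0,0,0,-1,0.035,-0.013,0.67,0,0,0,-1,0.035,-0.013,0.67,0,0,0,-1,0,0,0,0,0,0,1,0,0,0,0,0,0,1,0,0,0,0,0,0,1,0,0,0,0,0,0,1,0,0,0,0,0,0,1,0,0,0,0,0,0,1],
  grip_force=60,
)

```text
time: 6.52
position: [0.4292, -0.2406, 0.0198]
tool_rot: [0.085, 0.996, -0.0, 0.0]
ft_force: [-0.6, -0.0, -0.8]
grip_width: 0.035
grip_force: 0.0
```

Request:
jog_arm(
  motion=[0,0,0,0,0,0,1,0,0,0,0,0,0,1,0,0,-0.3,0,0,0,1,0,0,-0.5,0,0,0,1,0,0,-0.5,0,0,0,1,0,0,-0.5,0,0,0,1,0,0,0,0,0,0,1],
)

```text
time: 7.4
position: [0.4298, -0.2411, 0.0932]
tool_rot: [0.085, 0.996, -0.001, 0.001]
ft_force: [0.0, -0.7, -1.0]
grip_width: 0.0137
grip_force: 60.0
```

```bash
python3 - <<'E'
from h import *
o=robot.get_obs(); im=robot.camera('wrist'); cv2.imwrite('pics/w2.png',im); cv2.imwrite('pics/s2.png',robot.camera('scene')); print(o['time'],o['position'],yaw(o),o['grip_width'],o['ft_force'],o['moment'])
plan(.405,.19,.065,175)
E
```

```text
7.4 [ 0.42976358 -0.24112243  0.09315013] 170.27521883456 0.013650706951995478 [ 0.00597713 -0.66976355 -1.04368976] [ 0.10809788 -0.0454804  -0.00080002]
11 rows of [0.183, 0.963, 0.061] rz -0.108 | d [-0.0239  0.4304 -0.0266] dyaw 4.7
```

View pics/w2.png

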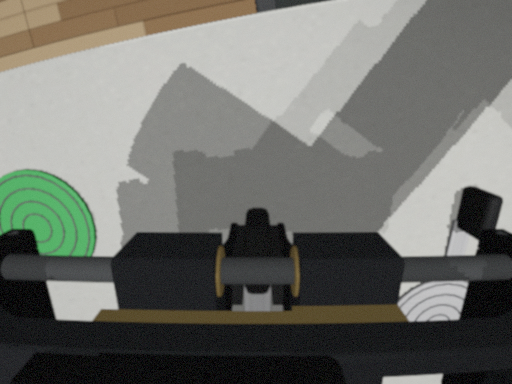

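The tray is held (opening 13.7 mm, grip at (258,225) in the image). I'll pass over the dehydrator to get an accurate close view of its top on the way.

```bash
python3 - <<'E'
from h import *
plan(.63,.165,.345,175,12,frm=[.4298,-.2411,.333,170.3])
E
```

```text
12 rows of [-0.302, 0.894, -0.025] rz -0.098 | d [0.2002 0.4061 0.012 ] dyaw 4.7
```

Request:
jog_arm(
  motion=[0,0,-1,0,0,0,1,0,0,-1,0,0,0,1,0,0,-1,0,0,0,1,0,0,-1,0,0,0,1,0,0,-1,0,0,0,1,0,0,-1,0,0,0,1],
)

```text
time: 8.25
position: [0.4284, -0.24, 0.3315]
tool_rot: [0.085, 0.996, 0.001, -0.001]
ft_force: [1.3, 0.4, -1.3]
grip_width: 0.0132
grip_force: 60.0
```

Request:
jog_arm(
  motion=[-0.3,0.89,-0.025,0,0,-0.1,1,-0.3,0.89,-0.025,0,0,-0.1,1,-0.3,0.89,-0.025,0,0,-0.1,1,-0.3,0.89,-0.025,0,0,-0.1,1,-0.3,0.89,-0.025,0,0,-0.1,1,-0.3,0.89,-0.025,0,0,-0.1,1,-0.3,0.89,-0.025,0,0,-0.1,1,-0.3,0.89,-0.025,0,0,-0.1,1,-0.3,0.89,-0.025,0,0,-0.1,1,-0.3,0.89,-0.025,0,0,-0.1,1,-0.3,0.89,-0.025,0,0,-0.1,1,-0.3,0.89,-0.025,0,0,-0.1,1],
)

```text
time: 9.75
position: [0.6275, 0.1651, 0.3414]
tool_rot: [0.043, 0.999, -0.0, -0.002]
ft_force: [0.5, -0.4, -1.5]
grip_width: 0.0137
grip_force: 60.0
```

Request:
jog_arm(
  motion=[0,0,0,0,0,0,1,0,0,0,0,0,0,1],
)

```text
time: 10.0
position: [0.627, 0.1635, 0.3419]
tool_rot: [0.043, 0.999, -0.001, -0.002]
ft_force: [-0.1, -0.6, -1.3]
grip_width: 0.0137
grip_force: 60.0
```

```bash
python3 - <<'E'
from h import *
o=robot.get_obs(); im=robot.camera('wrist'); cv2.imwrite('pics/w3.png',im); cv2.imwrite('pics/s3.png',robot.camera('scene')); print(o['time'],o['position'],yaw(o),o['tool_rot'])
cm=cam('wrist',o); E=proj(cm,[[.593-.0065,.168+.074-.148*t,.23] for t in(0,1)]); print(E,proj(cm,[.626,.164,.273]))
E
```

```text
10.0 [0.62695953 0.16354584 0.3419141 ] 175.0706598007014 [ 4.30022304e-02  9.99073367e-01 -5.47712074e-04 -1.70772978e-03]
[[340.71282756 143.15689304]
 [177.88696554 157.09669887]] [[258.23355367 207.02622685]]
```

View pics/w3.png

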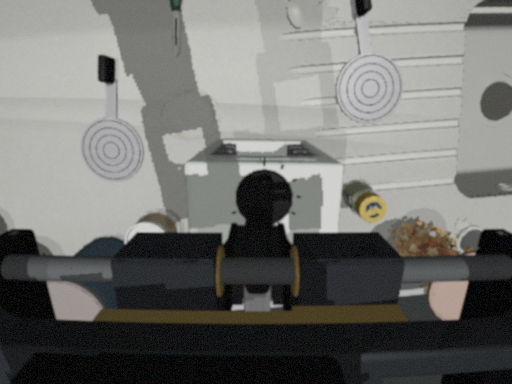

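The wrist view shows the dehydrator top from above: front edge near row 162 between columns about 188 and 339, dial at (264,198), and the other two trays' grips at (107,68) and (362,5). I'll zoom in for the corners.

```bash
python3 - <<'E'
from h import *
im=cv2.imread('pics/w3.png'); a=cv2.resize(im[125:235,170:360],None,fx=4.2,fy=4.2,interpolation=cv2.INTER_CUBIC); cv2.imwrite('pics/c3.png',a)
E
```

```text
(no output)
```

View pics/c3.png

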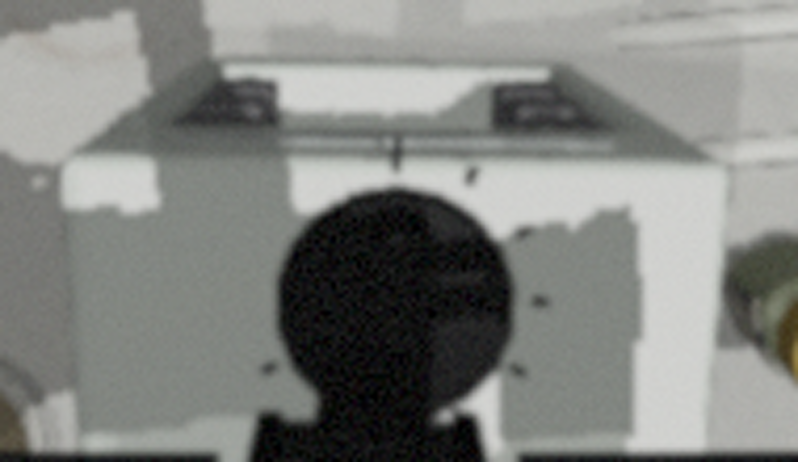

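View pics/s3.png

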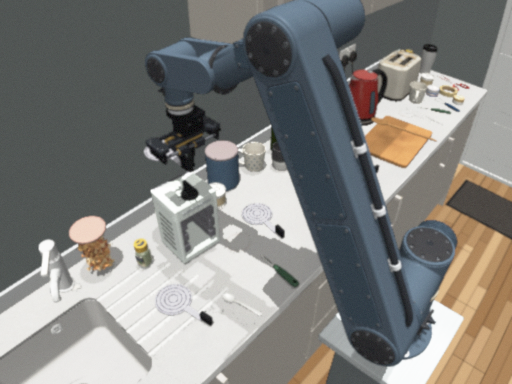

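The crop gives the top front corners at crop (62,158) and (725,163) and the dial circle centre at about (396,300). The scene picture shows the tray hanging level in the gripper.

```bash
cat >> h.py <<'E'
def inslot(d,s=1,off=0,yw=0,dz=0):
    "TCP target for a tray at x=d (m) from home in slot s; off lateral"
    O,th=DEH; a=np.radians(th); u=np.array([np.cos(a),np.sin(a)]); n=np.array([-u[1],u[0]])
    p=O+u*(d-.128)+n*off; return [*p,.030+.046*(s-1)+.0198+dz,th+180]
E
python3 - <<'E'
from h import *
o=robot.get_obs(); cm=cam('wrist',o)
uv=[(170+62/4.2,125+158/4.2),(170+725/4.2,125+163/4.2)]
A,B=pt(cm,uv,.23); dl=pt(cm,[(170+396/4.2,125+300/4.2)],.24)[0]
d=B-A; print(A.round(4),B.round(4),np.linalg.norm(d),dl.round(4))
th=np.degrees(np.arctan2(d[1],d[0]))-90
u=np.array([np.cos(np.radians(th)),np.sin(np.radians(th))])
O1=(A+B)[:2]/2+u*.062; O2=dl[:2]+u*.03; print(th,O1.round(4),O2.round(4))
im=cv2.imread('pics/w3.png'); print(pt(cm,[(107,68),(362,5)],.03).round(3))
E
```

```text
[0.5925 0.0988 0.23  ] [0.6062 0.2432 0.23  ] 0.1450697829583301 [0.6281 0.1689 0.24  ]
-5.400030568206432 [0.6611 0.1651] [0.658 0.166]
[[ 0.469 -0.052  0.03 ]
 [ 0.417  0.332  0.03 ]]
```

```bash
echo "DEH=(np.array([.6588,.1645]),-5.2)" >> h.py; python3 - <<'E'
from h import *
t=inslot(-.13,1,0,0,.005); print(t); plan(t[0],t[1],.335,t[3]); plan(*t,frm=[t[0],t[1],.335,t[3]])
E
```

```text
[np.float64(0.4018618251570797), np.float64(0.1878832056910273), 0.054799999999999995, 174.8]
6 rows of [0.944, 0.02, 0.032] rz 0.008 | d [-0.2253  0.025  -0.0078] dyaw -0.2
8 rows of [-0.0, 0.0, 0.876] rz -0.0 | d [ 0.      0.     -0.2802] dyaw 0.0
```

Request:
jog_arm(
  motion=[0.94,0.02,0.03,0,0,0.01,1,0.94,0.02,0.03,0,0,0.01,1,0.94,0.02,0.03,0,0,0.01,1,0.94,0.02,0.03,0,0,0.01,1,0.94,0.02,0.03,0,0,0.01,1,0.94,0.02,0.03,0,0,0.01,1,0,0,0,0,0,0,1],
)

```text
time: 10.98
position: [0.4002, 0.1879, 0.3364]
tool_rot: [0.045, 0.999, -0.0, -0.001]
ft_force: [0.8, -0.3, -0.4]
grip_width: 0.0135
grip_force: 60.0
```

Request:
jog_arm(
  motion=[0,0,0.87,0,0,0,1,0,0,0.87,0,0,0,1,0,0,0.87,0,0,0,1,0,0,0.87,0,0,0,1,0,0,0.87,0,0,0,1,0,0,0.87,0,0,0,1,0,0,0.87,0,0,0,1,0,0,0.87,0,0,0,1,0,0,0,0,0,0,1,0,0,0,0,0,0,1],
)

```text
time: 12.22
position: [0.4048, 0.1884, 0.0586]
tool_rot: [0.046, 0.999, 0.0, 0.001]
ft_force: [0.6, -0.5, -1.4]
grip_width: 0.0135
grip_force: 60.0
```

```bash
python3 - <<'E'
from h import *
o=robot.get_obs(); print(o['time'],o['position'],yaw(o)); plan(*inslot(-.1,1,0,0,.005)); plan(*inslot(0,1,0,0,.005))
im=robot.camera('scene'); cv2.imwrite('pics/s4.png',cv2.resize(im[150:350,110:310],None,fx=3,fy=3,interpolation=cv2.INTER_CUBIC))
E
```

```text
12.225 [0.40480595 0.18836567 0.05862226] 174.78236089859342
1 rows of [-0.678, -0.018, 0.096] rz -0.004 | d [ 0.0269 -0.0032 -0.0038] dyaw 0.0
4 rows of [-0.794, -0.005, 0.024] rz -0.001 | d [ 0.1265 -0.0123 -0.0038] dyaw 0.0
```

View pics/s4.png

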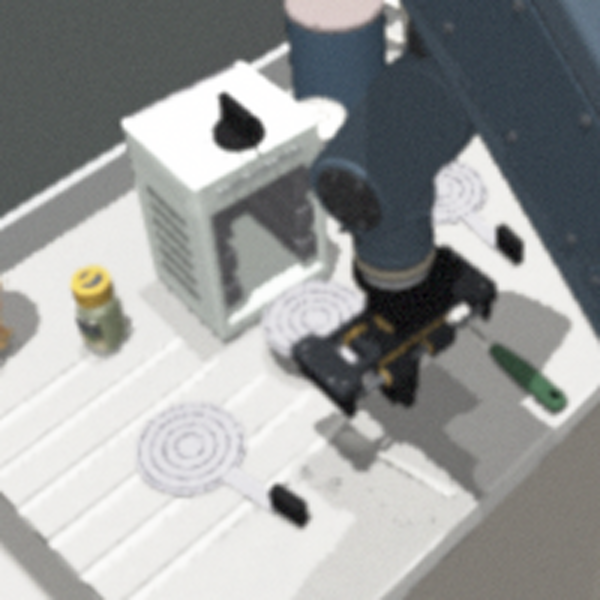

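The scene crop shows the disc just in front of the opening, centred near crop (315,320), with its left edge at column 262. I'll compare that with the expected projection.

```bash
python3 - <<'E'
from h import *
o=robot.get_obs(); cm=cam('scene'); a=np.radians(yaw(o)); u=-np.array([np.cos(a),np.sin(a)]); c=o['position'][:2]+u*.128
for z in(.034,.039,.044):
    P=[[c[0]+.055*np.cos(t),c[1]+.055*np.sin(t),z] for t in np.arange(0,6.28,.1)]
    q=(proj(cm,P)-[110,150])*3; print(z,q.min(0).round(),q.max(0).round(),((proj(cm,[*c,z])-[110,150])*3).round())
O,th=DEH;t=np.radians(th);w=np.array([np.cos(t),np.sin(t)]);n=np.array([-w[1],w[0]])
for z in(.23,0): print([((proj(cm,[*(O-.062*w+s*.074*n),z])-[110,150])*3).round()[0].tolist() for s in(1,-1)])
print([((proj(cm,[*(O-.03*w),.273])-[110,150])*3).round()[0].tolist()])
E
```

```text
0.034 [260. 285.] [367. 367.] [[313. 325.]]
0.039 [259. 282.] [367. 364.] [[313. 322.]]
0.044 [259. 279.] [366. 361.] [[313. 318.]]
[[194.0, 187.0], [318.0, 117.0]]
[[223.0, 347.0], [332.0, 276.0]]
[[233.0, 101.0]]
```

The projection matches, so the disc is level at the right height. Now sliding in.

Request:
jog_arm(
  motion=[-0.3,-0.005,0.09,0,0,0,1,-0.4,-0.005,0,0,0,0,1,-0.4,-0.005,0,0,0,0,1,-0.4,-0.005,0,0,0,0,1,0,0,0,0,0,0,1],
)

```text
time: 12.9
position: [0.4656, 0.1822, 0.0545]
tool_rot: [0.046, 0.999, 0.0, 0.001]
ft_force: [-0.0, -0.4, -1.5]
grip_width: 0.0137
grip_force: 60.0
```

Request:
jog_arm(
  motion=[-0.4,-0.005,0,0,0,0,1,-0.4,-0.005,0,0,0,0,1,-0.4,-0.005,0,0,0,0,1,0,0,0,0,0,0,1],
)

```text
time: 13.4
position: [0.5133, 0.1773, 0.0545]
tool_rot: [0.045, 0.999, 0.0, 0.001]
ft_force: [-0.2, -0.0, -1.3]
grip_width: 0.0134
grip_force: 60.0
```

Request:
jog_arm(
  motion=[-0.2,0,0,0,0,0,1,-0.15,0,0.06,0,0,0,1,0,0,0.04,0,0,0,1,0,0,0,0,0,0,1],
)

```text
time: 13.9
position: [0.5244, 0.1761, 0.0501]
tool_rot: [0.045, 0.999, -0.0, -0.0]
ft_force: [-0.2, 0.1, -0.9]
grip_width: 0.0135
grip_force: 60.0
```

Request:
jog_arm(
  motion=[-0.1,0,0,0,0,0,1,0,0,0,0,0,0,1],
)

```text
time: 14.15
position: [0.5293, 0.1758, 0.0505]
tool_rot: [0.045, 0.999, 0.0, 0.0]
ft_force: [-0.6, 1.0, -1.0]
grip_width: 0.0136
grip_force: 60.0
```

Request:
jog_arm(
  motion=[-0.08,0,0,0,0,0,1,0,0,0,0,0,0,1],
)

```text
time: 14.4
position: [0.5324, 0.1755, 0.0504]
tool_rot: [0.045, 0.999, 0.0, 0.0]
ft_force: [-0.2, -0.4, -1.2]
grip_width: 0.0137
grip_force: 60.0
```

Request:
jog_arm(
  motion=[-0.06,0,0,0,0,0,1,0,0,0,0,0,0,1],
)

```text
time: 14.65
position: [0.5331, 0.1753, 0.0501]
tool_rot: [0.045, 0.999, -0.0, -0.001]
ft_force: [-2.3, 0.4, -0.6]
grip_width: 0.0135
grip_force: 60.0
```

Request:
jog_arm(
  motion=[-0.06,0,0,0,0,0,1,0,0,0,0,0,0,1],
)

```text
time: 14.9
position: [0.5332, 0.1751, 0.0499]
tool_rot: [0.045, 0.999, -0.0, -0.004]
ft_force: [-7.3, 1.3, 1.9]
grip_width: 0.0137
grip_force: 60.0
```

It's home, with clear stop contact at the predicted depth. I'll relax, release, lift, and go to look at the next tray.

Request:
jog_arm(
  motion=[0.1,0,0,0,0,0,1,0,0,0,0,0,0,-1,0,0,0,0,0,0,-1,0,0,0,0,0,0,-1,0,0,0,0,0,0,-1,0,0,0,0,0,0,-1,0,0,-0.88,0,0,0,-1,0,0,-0.88,0,0,0,-1,0,0,-0.88,0,0,0,-1,0,0,-0.88,0,0,0,-1,0,0,0,0,0,0,-1],
)

```text
time: 16.27
position: [0.5348, 0.1758, 0.194]
tool_rot: [0.045, 0.999, 0.001, 0.003]
ft_force: [-0.3, 0.3, -0.5]
grip_width: 0.0866
grip_force: 0.0
```

Request:
jog_arm(
  motion=[0.15,-0.86,0,0,0,0.16,-1,0.15,-0.86,0,0,0,0.16,-1,0.15,-0.86,0,0,0,0.16,-1,0.15,-0.86,0,0,0,0.16,-1,0.15,-0.86,0,0,0,0.16,-1,0.15,-0.86,0,0,0,0.16,-1,0.15,-0.86,0,0,0,0.16,-1,0,0,0,0,0,0,-1,0,0,0,0,0,0,-1],
)

```text
time: 17.4
position: [0.461, -0.0578, 0.1905]
tool_rot: [0.084, 0.996, 0.0, -0.001]
ft_force: [0.5, -0.0, -0.4]
grip_width: 0.0868
grip_force: 0.0
```

```bash
cat >> h.py <<'E'
def disc(im,cm,g):
    "disc centre: brightest-agreeing circle is hard; use edge pixels of the rim visible around expected spot"
E
python3 - <<'E'
from h import *
o=robot.get_obs(); im=robot.camera('wrist'); cv2.imwrite('pics/w5.png',im); cm=cam('wrist',o); print(o['time'],o['position'],yaw(o))
for g in grips(im,cm): print(g)
s=robot.camera('scene'); w=cv2.resize(s[150:300,130:330],(400,300)); cv2.imwrite('pics/m5.png',np.hstack([cv2.resize(im,(400,300)),w]))
E
```

```text
17.4 [ 0.46097075 -0.05780425  0.19045532] 170.3148132000452
(np.int32(834), array([354.6,  31.5]), array([0.3278, 0.0619, 0.03  ]))
(np.int32(405), array([258.5, 185. ]), array([ 0.4658, -0.0574,  0.03  ]))
(np.int32(766), array([476.4, 210.6]), array([0.5393, 0.1906, 0.03  ]))
```

View pics/m5.png

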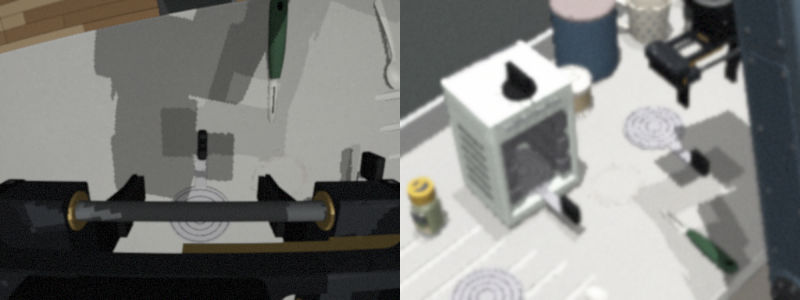

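Left half, wrist view: the second tray's grip is at full-frame (258,185) and its disc centre at about (255,273). Right half, scene view: the first tray sits in slot 1 with its grip sticking out.

```bash
python3 - <<'E'
from h import *
o=robot.get_obs(); cm=cam('wrist',o); g=np.array([.4658,-.0574]); D=pt(cm,[(254.7,272.6)],.005)[0][:2]-g
a=np.degrees(np.arctan2(D[1],D[0])); print(D,np.hypot(*D),a); plan(g[0],g[1],.018,a+180,6)
E
```

```text
[ 0.12266882 -0.02496299] 0.12518302877981116 -11.50257413450057
6 rows of [-0.018, 0.003, 0.72] rz 0.08 | d [ 0.0045 -0.     -0.1727] dyaw -1.9
```

Request:
jog_arm(
  motion=[-0.02,0,0.72,0,0,0.08,-1,-0.02,0,0.72,0,0,0.08,-1,-0.02,0,0.72,0,0,0.08,-1,-0.02,0,0.72,0,0,0.08,-1,-0.02,0,0.72,0,0,0.08,-1,-0.02,0,0.72,0,0,0.08,-1,0,0,0,0,0,0,1,0,0,0,0,0,0,1,0,0,0,0,0,0,1,0,0,0,0,0,0,1,0,0,0,0,0,0,1,0,0,0,0,0,0,1],
  grip_force=60,
)

```text
time: 19.0
position: [0.4662, -0.0592, 0.0186]
tool_rot: [0.101, 0.995, -0.0, 0.0]
ft_force: [0.2, -0.3, -0.5]
grip_width: 0.0347
grip_force: 0.0
```

Request:
jog_arm(
  motion=[0,0,0,0,0,0,1,0,0,0,0,0,0,1,0,0,-0.3,0,0,0,1,0,0,-0.6,0,0,0,1,0,0,-0.6,0,0,0,1,0,0,-0.6,0,0,0,1,0,0,0,0,0,0,1],
)

```text
time: 19.88
position: [0.4672, -0.0595, 0.1042]
tool_rot: [0.101, 0.995, -0.001, 0.002]
ft_force: [0.9, -0.2, -1.7]
grip_width: 0.0137
grip_force: 59.9
```

```bash
python3 - <<'E'
from h import *
o=robot.get_obs(); print(o['position'],yaw(o),o['grip_width'])
t=inslot(-.13,2,0,0,.005); print(t); plan(.40,-.045,t[2],168.4); plan(*t,frm=[.40,-.045,t[2],168.4])
E
```

```text
[ 0.46715948 -0.05947383  0.10415177] 168.433966944629 0.013678730030190309
[np.float64(0.4018618251570797), np.float64(0.1878832056910273), 0.1008, 174.8]
2 rows of [0.859, 0.009, 0.042] rz 0.004 | d [-0.0672  0.0145 -0.0034] dyaw -0.0
6 rows of [0.143, 0.96, -0.0] rz -0.267 | d [0.0019 0.2329 0.    ] dyaw 6.4
```

Request:
jog_arm(
  motion=[0.57,0,0.03,0,0,0,1,0.57,0,0.03,0,0,0,1,0.57,0,0.03,0,0,0,1,0.14,0.96,0,0,0,-0.27,1,0.14,0.96,0,0,0,-0.27,1,0.14,0.96,0,0,0,-0.27,1,0.14,0.96,0,0,0,-0.27,1,0.14,0.96,0,0,0,-0.27,1,0.14,0.96,0,0,0,-0.27,1,0,0,0,0,0,0,1,0,0,0,0,0,0,1],
)

```text
time: 21.25
position: [0.4008, 0.187, 0.0982]
tool_rot: [0.044, 0.999, -0.0, -0.001]
ft_force: [0.8, 0.3, -1.5]
grip_width: 0.0138
grip_force: 59.9
```

```bash
python3 - <<'E'
from h import *
o=robot.get_obs(); print(o['position'],yaw(o),o['ft_force']); plan(*inslot(-.01,2,0,0,.004),n=7)
s=robot.camera('scene'); cm=cam('scene'); a=np.radians(yaw(o)); u=-np.array([np.cos(a),np.sin(a)]); c=o['position'][:2]+u*.128
z=o['position'][2]-.0186+.005
P=proj(cm,[[c[0]+.055*np.cos(t),c[1]+.055*np.sin(t),z] for t in np.arange(0,6.28,.1)])
im=cv2.resize(s[150:300,130:330],(800,600)); cv2.imwrite('pics/s6.png',cv2.polylines(im,[np.int32((P-[130,150])*4)],True,(0,0,255)))
E
```

```text
[0.40077446 0.18696785 0.09820441] 174.93228443374193 [ 0.79171272  0.25920106 -1.54182743]
7 rows of [-0.432, 0.003, -0.006] rz 0.005 | d [ 0.1206 -0.01    0.0016] dyaw -0.1
```

View pics/s6.png

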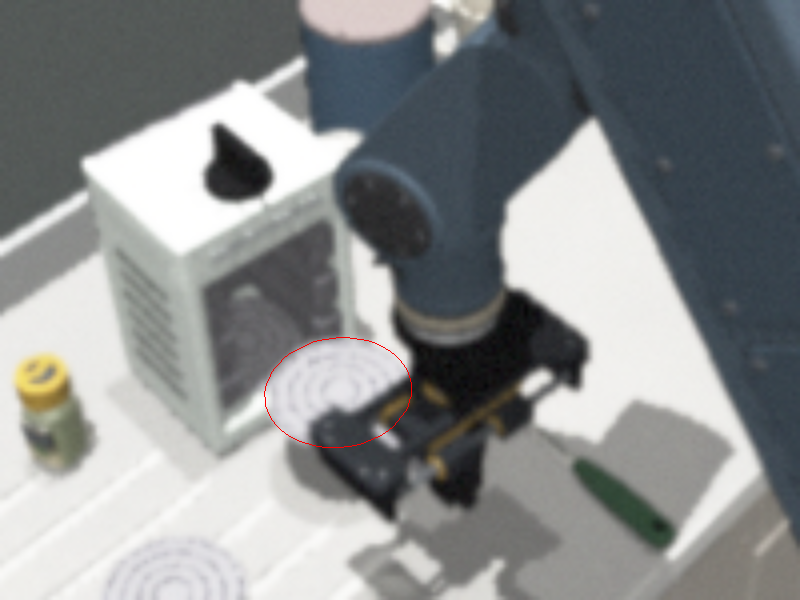

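The red predicted circle at crop (264-412, 337-447) lies on the held disc, so it is level and in line. Inserting into slot 2.

Request:
jog_arm(
  motion=[-0.4,0,-0.03,0,0,0,1,-0.4,0,-0.01,0,0,0,1,-0.4,0,0,0,0,0,1,-0.4,0,0,0,0,0,1,0,0,0,0,0,0,1],
)

```text
time: 21.92
position: [0.4675, 0.1814, 0.1004]
tool_rot: [0.045, 0.999, 0.0, 0.001]
ft_force: [-0.2, -0.4, -0.8]
grip_width: 0.0135
grip_force: 59.9
```

Request:
jog_arm(
  motion=[-0.4,0,0,0,0,0,1,-0.4,0,0,0,0,0,1,-0.4,0,0,0,0,0,1,0,0,0,0,0,0,1],
)

```text
time: 22.42
position: [0.5152, 0.1772, 0.1005]
tool_rot: [0.045, 0.999, 0.0, 0.001]
ft_force: [-0.6, -0.3, -1.3]
grip_width: 0.0138
grip_force: 59.9
```

Request:
jog_arm(
  motion=[-0.2,0,0,0,0,0,1,0,0,0.08,0,0,0,1,0,0,0.02,0,0,0,1,0,0,0,0,0,0,1],
)

```text
time: 22.92
position: [0.5205, 0.1767, 0.0962]
tool_rot: [0.044, 0.999, -0.0, -0.0]
ft_force: [0.6, -0.4, -1.4]
grip_width: 0.0138
grip_force: 59.9
```

Request:
jog_arm(
  motion=[-0.15,0,0.03,0,0,0,1,-0.1,0,0,0,0,0,1,0,0,0,0,0,0,1],
)

```text
time: 23.3
position: [0.5315, 0.1757, 0.0952]
tool_rot: [0.045, 0.999, 0.0, 0.0]
ft_force: [-0.4, 0.3, -0.0]
grip_width: 0.0132
grip_force: 59.9
```

Request:
jog_arm(
  motion=[-0.08,0,0,0,0,0,1,0,0,0,0,0,0,1],
)

```text
time: 23.55
position: [0.5322, 0.1755, 0.0948]
tool_rot: [0.044, 0.999, -0.0, -0.002]
ft_force: [-4.9, 0.7, -0.3]
grip_width: 0.014
grip_force: 59.9
```

Request:
jog_arm(
  motion=[-0.06,0,0,0,0,0,1,0,0,0,0,0,0,1],
)

```text
time: 23.8
position: [0.5323, 0.1753, 0.0946]
tool_rot: [0.044, 0.999, -0.0, -0.004]
ft_force: [-8.4, 1.5, 2.7]
grip_width: 0.0131
grip_force: 59.9
```

Request:
jog_arm(
  motion=[0.12,0,0,0,0,0,1,0,0,0,0,0,0,-1,0,0,0,0,0,0,-1,0,0,0,0,0,0,-1,0,0,0,0,0,0,-1,0,0,0,0,0,0,-1,0,0,-0.9,0,0,0,-1,0,0,-0.9,0,0,0,-1,0,0,-0.9,0,0,0,-1,0,0,0,0,0,0,-1],
)

```text
time: 25.05
position: [0.5338, 0.176, 0.2062]
tool_rot: [0.044, 0.999, 0.001, 0.004]
ft_force: [0.2, -0.1, 0.8]
grip_width: 0.0857
grip_force: 0.0
```

Request:
jog_arm(
  motion=[0.53,0.63,0,0,0,-0.51,-1,0.53,0.63,0,0,0,-0.51,-1,0.53,0.63,0,0,0,-0.51,-1,0.53,0.63,0,0,0,-0.51,-1,0.53,0.63,0,0,0,-0.51,-1,0.53,0.63,0,0,0,-0.51,-1,0,0,0,0,0,0,-1,0,0,0,0,0,0,-1],
)

```text
time: 26.05
position: [0.4049, 0.3263, 0.2025]
tool_rot: [-0.062, 0.998, -0.0, -0.0]
ft_force: [0.4, -0.4, 0.2]
grip_width: 0.0867
grip_force: 0.0
```

```bash
python3 - <<'E'
from h import *
o=robot.get_obs(); im=robot.camera('wrist'); cv2.imwrite('pics/w7.png',im); cm=cam('wrist',o); print(o['time'],o['position'],yaw(o))
for g in grips(im,cm): print(g)
s=robot.camera('scene'); w=cv2.resize(s[150:300,130:330],(400,300)); cv2.imwrite('pics/m7.png',np.hstack([cv2.resize(im,(400,300)),w]))
E
```

```text
26.05 [0.40485694 0.32626139 0.20251133] -172.8479341759215
(np.int32(158), array([166.5,  53. ]), array([0.2844, 0.2163, 0.03  ]))
(np.int32(427), array([266.5, 178. ]), array([0.4032, 0.3363, 0.03  ]))
```

View pics/m7.png

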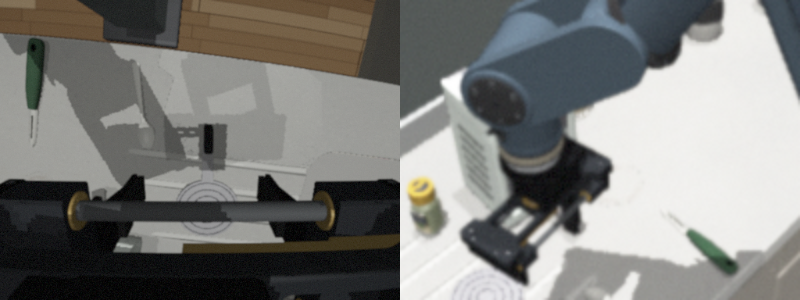

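Left half, wrist view: the third tray's grip is at full-frame (266,178), its disc centre at about (264,269), and the spoon bowl at (187,173), fairly close. I'll half-close the fingers before descending.

```bash
python3 - <<'E'
from h import *
o=robot.get_obs(); cm=cam('wrist',o); g=np.array([.4032,.3363]); D=pt(cm,[(263.7,268.8)],.005)[0][:2]-g
a=np.degrees(np.arctan2(D[1],D[0])); print(D,np.hypot(*D),a,'spoon',pt(cm,[(187,173)],.01)); plan(g[0],g[1],.018,a+180,7)
E
```

```text
[0.13128211 0.01428457] 0.13205695874966278 6.209821706397628 spoon [[0.41410017 0.24146724 0.01      ]]
7 rows of [0.004, 0.038, 0.66] rz 0.031 | d [-0.0023  0.0103 -0.1848] dyaw -0.9
```

Request:
jog_arm(
  motion=[0,0.04,0.66,0,0,0.03,0,0,0.04,0.66,0,0,0.03,0,0,0.04,0.66,0,0,0.03,0,0,0.04,0.66,0,0,0.03,0,0,0.04,0.66,0,0,0.03,0,0,0.04,0.66,0,0,0.03,0,0,0.04,0.66,0,0,0.03,0,0,0,0,0,0,0,1,0,0,0,0,0,0,1,0,0,0,0,0,0,1,0,0,0,0,0,0,1,0,0,0,0,0,0,1],
  grip_force=60,
)

```text
time: 27.65
position: [0.4041, 0.338, 0.0194]
tool_rot: [-0.055, 0.998, 0.0, 0.001]
ft_force: [-0.5, 0.0, 5.8]
grip_width: 0.0138
grip_force: 60.0
```

Request:
jog_arm(
  motion=[0,0,0,0,0,0,1,0,0,-0.4,0,0,0,1,0,0,-0.8,0,0,0,1,0,0,-0.8,0,0,0,1,0,0,-0.8,0,0,0,1,0,0,-0.4,0,0,0,1,0,0,0,0,0,0,1],
)

```text
time: 28.52
position: [0.4038, 0.3381, 0.1481]
tool_rot: [-0.055, 0.998, 0.001, 0.001]
ft_force: [-0.5, 0.3, -0.8]
grip_width: 0.0135
grip_force: 60.0
```

```bash
python3 - <<'E'
from h import *
o=robot.get_obs(); print(o['position'],yaw(o),o['grip_width'])
t=inslot(-.132,3,0,0,.004); print(t); plan(*t)
E
```

```text
[0.40379428 0.33806816 0.14808699] -173.68775081015517 0.013488684342601556
[np.float64(0.39987005635984774), np.float64(0.18806447085142286), 0.1458, 174.8]
4 rows of [0.057, -0.938, 0.014] rz 0.72 | d [-0.0039 -0.15   -0.0023] dyaw -11.5
```

Request:
jog_arm(
  motion=[0.06,-0.75,0.01,0,0,0.58,1,0.06,-0.75,0.01,0,0,0.58,1,0.06,-0.75,0.01,0,0,0.58,1,0.06,-0.75,0.01,0,0,0.58,1,0.06,-0.75,0.01,0,0,0.58,1,0,0,0,0,0,0,1,0,0,0,0,0,0,1],
)

```text
time: 29.4
position: [0.3958, 0.188, 0.1441]
tool_rot: [0.046, 0.999, 0.0, -0.0]
ft_force: [-0.6, 0.1, -1.0]
grip_width: 0.0138
grip_force: 60.0
```

```bash
python3 - <<'E'
from h import *
o=robot.get_obs(); print(o['position'],yaw(o),o['ft_force']); plan(*inslot(-.01,3,0,0,.005),n=7)
s=robot.camera('scene'); cm=cam('scene'); a=np.radians(yaw(o)); u=-np.array([np.cos(a),np.sin(a)]); c=o['position'][:2]+u*.128
z=o['position'][2]-.0194+.005
P=proj(cm,[[c[0]+.055*np.cos(t),c[1]+.055*np.sin(t),z] for t in np.arange(0,6.28,.1)])
im=cv2.resize(s[150:300,130:330],(800,600)); cv2.imwrite('pics/s8.png',cv2.polylines(im,[np.int32((P-[130,150])*4)],True,(0,0,255)))
E
```

```text
[0.39582862 0.18795781 0.14408158] 174.6996740856192 [-0.63813435  0.12775062 -0.98784222]
7 rows of [-0.45, 0.002, -0.01] rz -0.004 | d [ 0.1255 -0.011   0.0027] dyaw 0.1
```

View pics/s8.png

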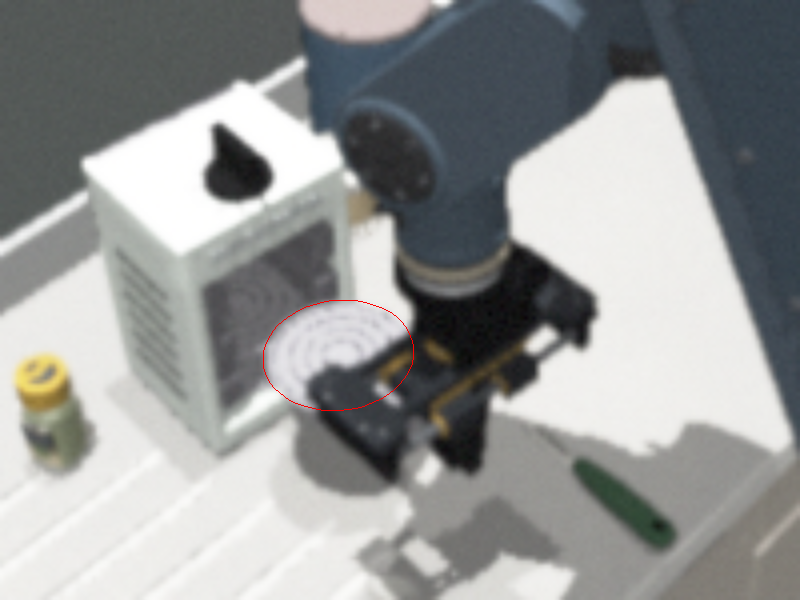

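The predicted circle at crop (263-413, 300-410) matches the held disc again. Inserting into slot 3.

Request:
jog_arm(
  motion=[-0.4,0,-0.05,0,0,0,1,-0.4,0,-0.02,0,0,0,1,-0.4,0,0,0,0,0,1,-0.4,0,0,0,0,0,1,0,0,0,0,0,0,1],
)

```text
time: 30.08
position: [0.4616, 0.1816, 0.1471]
tool_rot: [0.047, 0.999, 0.0, 0.001]
ft_force: [-0.2, -0.4, -1.8]
grip_width: 0.0136
grip_force: 60.0
```

Request:
jog_arm(
  motion=[-0.4,0,0,0,0,0,1,-0.4,0,0,0,0,0,1,-0.4,0,0,0,0,0,1,0,0,0,0,0,0,1],
)

```text
time: 30.58
position: [0.5094, 0.1771, 0.1472]
tool_rot: [0.047, 0.999, 0.0, 0.001]
ft_force: [-1.0, -0.5, -1.5]
grip_width: 0.0134
grip_force: 60.0
```

Request:
jog_arm(
  motion=[-0.2,0,0.06,0,0,0,1,0,0,0.06,0,0,0,1,0,0,0,0,0,0,1,0,0,0,0,0,0,1],
)

```text
time: 31.08
position: [0.5148, 0.1766, 0.1423]
tool_rot: [0.046, 0.999, -0.0, -0.0]
ft_force: [-0.8, -0.3, -1.2]
grip_width: 0.014
grip_force: 60.0
```

Request:
jog_arm(
  motion=[-0.2,0,0.03,0,0,0,1,-0.15,0,0,0,0,0,1,0,0,0,0,0,0,1],
)

```text
time: 31.45
position: [0.5306, 0.1752, 0.1413]
tool_rot: [0.046, 0.999, 0.0, 0.001]
ft_force: [-0.1, 0.6, 0.7]
grip_width: 0.0141
grip_force: 60.0
```

Request:
jog_arm(
  motion=[-0.1,0,0,0,0,0,1,0,0,0,0,0,0,1],
)

```text
time: 31.7
position: [0.5334, 0.1749, 0.1413]
tool_rot: [0.046, 0.999, 0.0, 0.0]
ft_force: [-0.8, 0.1, 2.2]
grip_width: 0.0135
grip_force: 60.0
```

Request:
jog_arm(
  motion=[-0.06,0,0,0,0,0,1,0,0,0,0,0,0,1],
)

```text
time: 31.95
position: [0.5334, 0.1749, 0.1412]
tool_rot: [0.046, 0.999, -0.0, -0.002]
ft_force: [-5.7, 1.2, 5.0]
grip_width: 0.0134
grip_force: 60.0
```

Third tray is home. I'll release, lift, and check everything above the dial.

Request:
jog_arm(
  motion=[0.1,0,0,0,0,0,1,0,0,0,0,0,0,-1,0,0,0,0,0,0,-1,0,0,0,0,0,0,-1,0,0,0,0,0,0,-1,0,0,0,0,0,0,-1,0,0,-0.98,0,0,0,-1,0,0,-0.98,0,0,0,-1,0,0,-0.98,0,0,0,-1,0,0,-0.98,0,0,0,-1,0,0,-0.98,0,0,0,-1,0,0,0,0,0,0,-1],
)

```text
time: 33.45
position: [0.5335, 0.1754, 0.3409]
tool_rot: [0.046, 0.999, 0.001, 0.004]
ft_force: [-0.6, -0.4, 0.0]
grip_width: 0.0871
grip_force: 0.0
```

Request:
jog_arm(
  motion=[-0.8,0,0,0,0,0,-1,-0.8,0,0,0,0,0,-1,-0.8,0,0,0,0,0,-1,0,0,0,0,0,0,-1,0,0,0,0,0,0,-1],
)

```text
time: 34.08
position: [0.626, 0.1662, 0.3357]
tool_rot: [0.046, 0.999, -0.0, -0.002]
ft_force: [0.1, 0.5, 0.3]
grip_width: 0.0869
grip_force: 0.0
```

```bash
python3 - <<'E'
from h import *
o=robot.get_obs(); im=robot.camera('wrist'); s=robot.camera('scene'); cv2.imwrite('pics/w9.png',im); cv2.imwrite('pics/s9raw.png',s); print(o['time'],o['position'],yaw(o),o['ft_force'])
cm=cam('scene'); O,th=DEH; t=np.radians(th); u=np.array([np.cos(t),np.sin(t)])
big=cv2.resize(s[150:300,150:275],(500,600))
for k in range(3):
    for dx in(-.148,-.108):
        q=(proj(cm,[*(O+u*dx),.03+.046*k+.036])[0]-[150,150])*4; cv2.circle(big,tuple(int(v) for v in q),4,(0,0,255),-1)
w=np.zeros((600,300,3),np.uint8); w[:225]=cv2.resize(im,(300,225)); c=cv2.resize(im[130:230,180:350],(300,176)); w[300:476]=c
cv2.imwrite('pics/m9.png',np.hstack([big,w]))
plan(.6287,.1675,.254,174.8)
E
```

```text
34.075 [0.62597409 0.16621345 0.33569804] 174.70473473743766 [0.09414646 0.51100568 0.25996583]
3 rows of [-0.022, 0.011, 0.689] rz -0.006 | d [ 0.0028  0.0011 -0.0827] dyaw 0.1
```

View pics/m9.png

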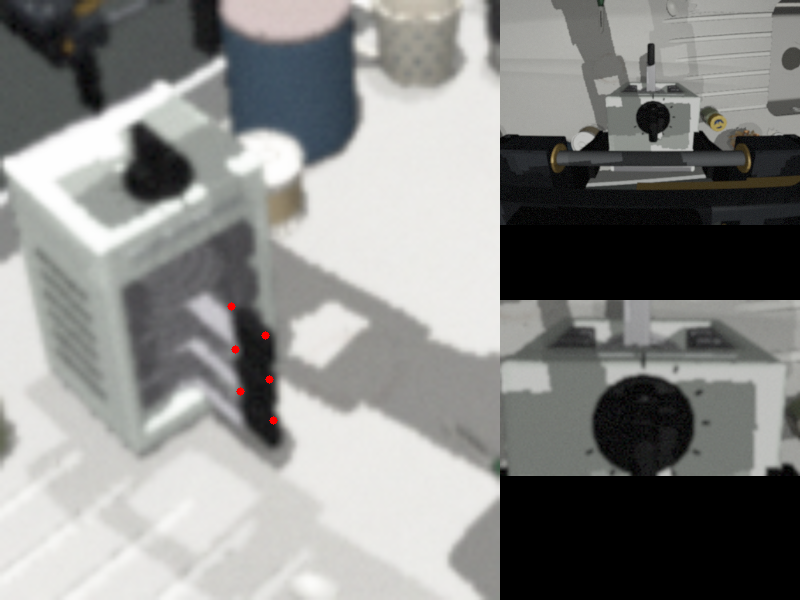

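The picture shows three grips stacked in slots 1 to 3 at the red predicted points (crop x 230-275), and the dial is untouched with its skirt centred near wrist pixel (262,201). No other steel tray is left. Now the dial.

```bash
python3 - <<'E'
from h import *
o=robot.get_obs(); cm=cam('wrist',o); im=cv2.imread('pics/w9.png')
m=(im.max(2)<60).astype(np.uint8); m[218:]=0; m[:160]=0; b,l=blobs(m,400)
for i,s,c in b:
    ys,xs=np.where(l==i); (cx,cy),r=cv2.minEnclosingCircle(np.c_[xs,ys].astype(np.float32)); print(s,cx,cy,r,pt(cm,[(cx,cy)],.24))
E
```

```text
[ 233  173   57   45 2171] 261.0 200.5 28.90079116821289 [[0.62861112 0.16917211 0.24      ]]
```

Request:
jog_arm(
  motion=[-0.02,0.01,0.67,0,0,0,0,-0.02,0.01,0.67,0,0,0,0,-0.02,0.01,0.67,0,0,0,0,0,0,0,0,0,0,0,0,0,0,0,0,0,0],
)

```text
time: 34.8
position: [0.63, 0.1674, 0.2581]
tool_rot: [0.046, 0.999, 0.0, 0.001]
ft_force: [-0.3, -0.7, 0.4]
grip_width: 0.0473
grip_force: 0.0
```

Request:
jog_arm(
  motion=[0.035,0.03,0.06,0,0,0,0,0,0,0,0,0,0,0.7,0,0,0,0,0,0,1,0,0,0,0,0,0,1,0,0,0,0,0,0,1,0,0,0,0,0,0,1],
)

```text
time: 35.55
position: [0.6286, 0.1692, 0.2544]
tool_rot: [0.046, 0.999, 0.001, 0.0]
ft_force: [-0.0, 2.8, 0.1]
grip_width: 0.0124
grip_force: 60.0
```

Request:
jog_arm(
  motion=[0,0,0,0,0,0.9,1,0,0,0,0,0,0.9,1,0,0,0,0,0,0.9,1,0,0,0,0,0,0.9,1,0,0,0,0,0,0.9,1,0,0,0,0,0,0.9,1,0,0,0,0,0,0.9,1,0,0,0,0,0,0.9,1,0,0,0,0,0,0,1],
)

```text
time: 36.67
position: [0.6277, 0.1699, 0.2545]
tool_rot: [0.29, 0.957, 0.0, -0.001]
ft_force: [-0.6, 4.3, 1.2]
grip_width: 0.0155
grip_force: 70.8
```

```bash
python3 - <<'E'
from h import *
o=robot.get_obs(); print(o['position'],yaw(o),o['grip_width'],o['ft_force'],o['moment'],robot.calibration('wrist')['fx'])
E
```

```text
[0.6276612  0.16985479 0.25449619] 146.28535142309045 0.01546883712832748 [-0.61192559  4.28044016  1.16476918] [0.85925955 0.21102817 1.83019637] 293.3442779616561
```

Request:
jog_arm(
  motion=[0,0,0,0,0,0.9,1,0,0,0,0,0,0.9,1,0,0,0,0,0,0.9,1,0,0,0,0,0,0.9,1,0,0,0,0,0,0.9,1,0,0,0,0,0,0.9,1,0,0,0,0,0,0.9,1,0,0,0,0,0,0.9,1,0,0,0,0,0,0,1],
)

```text
time: 37.8
position: [0.6281, 0.1706, 0.2545]
tool_rot: [0.519, 0.855, 0.001, -0.001]
ft_force: [-1.2, 6.4, 1.1]
grip_width: 0.0184
grip_force: 75.9
```

Request:
jog_arm(
  motion=[0,0,0,0,0,0.9,1,0,0,0,0,0,0.9,1,0,0,0,0,0,0.9,1,0,0,0,0,0,0.9,1,0,0,0,0,0,0.9,1,0,0,0,0,0,0.9,1,0,0,0,0,0,0.9,1,0,0,0,0,0,0.9,1,0,0,0,0,0,0,1],
)

```text
time: 38.92
position: [0.629, 0.1712, 0.2546]
tool_rot: [0.714, 0.7, 0.002, -0.0]
ft_force: [1.1, 7.9, -0.1]
grip_width: 0.0186
grip_force: 85.9
```

```bash
python3 - <<'E'
from h import *
o=robot.get_obs(); print(o['position'],yaw(o),o['grip_width'],o['ft_force'],o['moment'],o['q'])
E
```

```text
[0.62895927 0.1712043  0.25455601] 88.82102286209975 0.01862616723798921 [ 1.14365926  7.94566204 -0.05403091] [ 1.28381639 -0.17327912  2.49463471] [0.09335049 0.54254442 1.34000709 0.00296558 1.25644625 0.11301772]
```

The bar lags the pads by about 17° (opening 18.6 mm). I'll turn on in small steps and watch the opening.

Request:
jog_arm(
  motion=[0,0,0,0,0,0.75,1,0,0,0,0,0,0.75,1,0,0,0,0,0,0,1],
)

```text
time: 39.3
position: [0.6292, 0.1713, 0.2545]
tool_rot: [0.751, 0.661, 0.002, -0.0]
ft_force: [1.1, 8.7, -0.1]
grip_width: 0.0187
grip_force: 78.2
```

Request:
jog_arm(
  motion=[0,0,0,0,0,0.75,1,0,0,0,0,0,0.75,1,0,0,0,0,0,0,1],
)

```text
time: 39.67
position: [0.6295, 0.1714, 0.2546]
tool_rot: [0.784, 0.62, 0.003, -0.001]
ft_force: [1.9, 6.7, -1.0]
grip_width: 0.0187
grip_force: 74.4
```

Request:
jog_arm(
  motion=[0,0,0,0,0,0,0,0,0,0,0,0,0,-1,0,0,0,0,0,0,-1,0,0,0,0,0,0,-1,0,0,-0.7,0,0,0,-1,0,0,-0.7,0,0,0,-1,0,0,-0.7,0,0,0,-1,-0.6,0,-0.4,0,0,0,-1,-0.6,0,-0.4,0,0,0,-1,0,0,0,0,0,0,-1,0,0,0,0,0,0,-1],
)

```text
time: 41.05
position: [0.6166, 0.1211, 0.3697]
tool_rot: [0.787, 0.617, -0.0, -0.001]
ft_force: [0.6, 0.7, 1.0]
grip_width: 0.087
grip_force: 0.0
```

```bash
cat > dial.py <<'E'
from h import *
import sys
o=robot.get_obs(); cm=cam('wrist',o); im=robot.camera('wrist'); cv2.imwrite(f'pics/{sys.argv[1]}.png',im); print(o['time'],o['position'],yaw(o))
# rectify the plane z=.273 round the dial: 1 px = 0.25 mm, u along dehydrator x, v along its y
O,th=DEH; t=np.radians(th); u=np.array([np.cos(t),np.sin(t)]); n=np.array([-u[1],u[0]]); c=np.array([.6286,.1690])
g=np.linspace(-.05,.05,400); X,Y=np.meshgrid(g,g); P=np.dstack([c[0]+X*u[0]+Y*n[0],c[1]+X*u[1]+Y*n[1],np.full_like(X,.273)])
q=proj(cm,P.reshape(-1,3)).reshape(400,400,2).astype(np.float32)
r=cv2.remap(im,q[...,0],q[...,1],cv2.INTER_LINEAR); cv2.imwrite(f'pics/{sys.argv[1]}r.png',r)
gr=cv2.cvtColor(r,cv2.COLOR_BGR2GRAY); yy,xx=np.mgrid[:400,:400]; R=np.hypot(xx-199.5,yy-199.5)
print('q range',q.reshape(-1,2).min(0),q.reshape(-1,2).max(0))
pr=[]
for a in range(0,360,10):
    k=np.radians(a); ln=[gr[int(199.5+s*np.sin(k)),int(199.5+s*np.cos(k))] for s in range(0,140,4)]; pr.append((a,int(np.sum(np.array(ln)<60)),int(max(ln[2:22]))))
print(pr)
E
python3 dial.py d1
```

```text
41.05 [0.61660074 0.1211069  0.36969533] 76.22661880220272
q range [187.6098   69.43356] [322.16318 204.94334]
[(0, 23, 35), (10, 24, 36), (20, 24, 38), (30, 25, 38), (40, 25, 41), (50, 26, 40), (60, 26, 41), (70, 26, 43), (80, 26, 37), (90, 26, 36), (100, 25, 37), (110, 25, 31), (120, 24, 45), (130, 24, 45), (140, 23, 47), (150, 22, 44), (160, 22, 59), (170, 21, 88), (180, 20, 132), (190, 20, 159), (200, 20, 168), (210, 19, 176), (220, 19, 172), (230, 19, 179), (240, 19, 180), (250, 19, 179), (260, 19, 180), (270, 20, 107), (280, 24, 31), (290, 24, 30), (300, 23, 33), (310, 21, 103), (320, 21, 85), (330, 22, 58), (340, 22, 39), (350, 23, 37)]
```

```bash
python3 - <<'E'
from h import *
r=cv2.imread('pics/d1r.png'); g=cv2.cvtColor(r,cv2.COLOR_BGR2GRAY)
print('cols: dehydrator x -50..50 mm, rows y -50..50'); s=cv2.resize(g,(25,25),interpolation=cv2.INTER_AREA)
for row in s[4:]: print(' '.join(f'{v:3d}' for v in row))
E
```

```text
cols: dehydrator x -50..50 mm, rows y -50..50
157 155 157 158 158 155 126 177 183 183 183 183 183 183 183 183 183 183 183 182 183 183 183 183 182
165 156 153 157 158 155 159 182 183 182 182 183 183 183 183 183 183 183 183 183 183 183 183 183 183
167 161 155 153 152 152 166 183 183 183 183 183 164 119 141 175 178 183 183 183 182 183 183 183 183
168 167 160 158 159 158 167 183 183 182 174 149  67  24  25  98 151 182 183 183 182 183 182 183 182
168 168 163 161 164 165 167 183 181 138  59  33  21  24  21  50 155 182 183 183 182 182 183 183 182
167 167 163 160 165 165 167 182 126  39  31  27  23  25  21  22  54 157 168 175 183 183 183 182 182
167 167 164 160 165 165 167 163  51  31  33  26  23  27  16  24  30  77 170 181 183 182 183 183 182
161 151 142 138 146 149 166 111  35  34  34  25  26  27  17  29  32  36 153 182 182 183 182 182 183
136  90  87  87  89  90 154  80  36  35  35  23  29  26  18  32  32  31 130 181 182 182 183 182 182
 60 127 136 137 136 108 132  71  38  37  34  23  28  23  22  35  33  31 114 158 174 183 182 182 182
 46 137 143 144 145 144 162  89  39  39  33  26  30  2
[... 345 characters left out ...]

150 150 148 141 146 148 164 182 182 167 117  68  44  54  83 136 175 182 182 182 182 182 182 182 182
153 149 148 142 145 148 163 183 181 154 182 179 167 170 181 180 155 182 182 182 182 182 182 182 182
155 150 149 141 145 147 162 182 182 182 182 182 162 170 182 182 182 182 182 182 182 182 182 182 182
158 149 149 142 146 147 162 182 182 182 182 182 182 182 182 182 182 182 182 182 182 182 182 182 182
160 152 154 151 157 159 162 182 182 182 182 182 182 182 182 182 182 182 182 182 182 182 182 181 182
151 152 159 148 152 155 161 182 182 182 182 182 182 182 182 181 182 182 182 182 181 182 182 181 181
149 150 157 140 144 145 161 182 181 182 182 182 182 182 181 182 181 182 181 182 181 181 181 181 181
```

The bar shows as a dark stripe in the rectified map, running mostly along y. I'll fit its angle properly on a fresh picture.

```bash
cat >> dial.py <<'E'
gs=cv2.GaussianBlur(gr,(9,9),0)
for th_ in(27,29,31):
    m=((gs<th_)&(R<88)).astype(np.uint8); m=cv2.morphologyEx(m,cv2.MORPH_OPEN,np.ones((9,9))); b,l=blobs(m,300)
    i=max(b,key=lambda k:k[1][4])[0]; ys,xs=np.where(l==i); C=np.cov(xs,ys); w,V=np.linalg.eigh(C); v=V[:,1]
    print(th_,len(xs),'axis angle',np.degrees(np.arctan2(v[1],v[0]))%180,'len',4*np.sqrt(w[::-1])*.25,xs.mean(),ys.mean(),cv2.minAreaRect(np.c_[xs,ys].astype(np.float32)))
E
python3 dial.py d2 | grep -v '(0,'
```

```text
41.1 [0.61659204 0.12156386 0.36935816] 76.26937924172219
q range [187.82278  69.97186] [322.40738 205.4677 ]
27 5803 axis angle 95.62017561045269 len [44.19173615 18.27319939] 214.88988454247803 185.41547475443735 ((210.10879516601562, 200.7987823486328), (67.05347442626953, 173.9261016845703), 10.520785331726074)
29 7704 axis angle 99.11664205491098 len [43.43226003 18.7330173 ] 212.26544652128763 187.80893042575286 ((204.55921936035156, 199.27488708496094), (74.3287353515625, 172.4185028076172), 17.592426300048828)
31 9543 axis angle 100.36244686105645 len [43.5479678  19.46202991] 211.0908519333543 190.93775542282302 ((214.88916015625, 201.5317840576172), (86.64151763916016, 175.07460021972656), 6.620776176452637)
```

Request:
jog_arm(
  motion=[0,0,0,0,0,0,-1,0,0,0,0,0,0,-1,0,0,0,0,0,0,-1,0,0,0,0,0,0,-1],
)

```text
time: 41.65
position: [0.6171, 0.122, 0.3703]
tool_rot: [0.786, 0.618, -0.0, -0.0]
ft_force: [0.2, -0.6, -0.2]
grip_width: 0.087
grip_force: 0.0
```

```bash
python3 dial.py d3 | grep -v '(0,'; python3 - <<'E'
import cv2
g=cv2.GaussianBlur(cv2.cvtColor(cv2.imread('pics/d3r.png'),6),(5,5),0)
s=cv2.resize(g[100:290,100:290],(38,38),interpolation=cv2.INTER_AREA)
for r in s: print(''.join(' .:-=+*#%@'[max(0,min(9,int((v-14)/3)))] for v in r))
E
```

```text
41.65 [0.61708496 0.12204709 0.37031724] 76.32116500601836
q range [187.52467  70.97116] [321.49048 205.74995]
27 5884 axis angle 96.13308298549629 len [44.06360469 18.56340504] 213.2975866757308 185.8227396329028 ((208.7367706298828, 199.68301391601562), (64.77063751220703, 172.64796447753906), 10.191503524780273)
29 8132 axis angle 101.07754410963823 len [45.52802325 18.59779577] 209.82673389080176 191.39153959665518 ((209.61517333984375, 200.51962280273438), (69.57525634765625, 174.06959533691406), 9.668668746948242)
31 9631 axis angle 101.9942758398051 len [46.0378269  18.82386561] 208.92659121586544 194.53192814868655 ((211.94680786132812, 201.265869140625), (80.55438995361328, 175.15940856933594), 7.3386054039001465)
@@@@@@@@@@@@@@@@@@@@@@@@@@@@@@@@@@@@@@
@@@@@@@@@@@@@@@@@@@@@@@@@@@@@@@@@@@@@@
@@@@@@@@@@@@@@@@@@@@@@--+*@@@@@@@@@@@@
@@@@@@@@@@@@@@@@@@@@@=:::::=@@@@@@@@@@
@@@@@@@@@@@@@@@@@@@@=-----:.@@@@@@@@@@
@@@@@@@@@@@@@@@@@@@::-===-::#@@@@@@@@@
@@@@@@@@@@@@@@@@#=- .---==: =@@@@@@@@@
@@@@@@@@@@@@@%=-==. .=::::. .*@@@@@@@@
@@@@@@@@@@@@*++=+=..-==--::...+@@@@@@@
@@@@@@@@@@%*++++
[... 480 characters left out ...]
**#***++*#
@@@@@%%%#%*###*:.--+==-. @.=++***#+**+
@@@@%###%%#%##+.:--+===-.@:*##*#****++
@@@@@##*#%%%#*-:-==+==-:  -#*###*****+
@@@@@%%%##%%%#=:-=+++=:-..=**%#+*****#
@@@@@@%%%%%@@#-:=++=+--:@ =##*##*#**#@
@@@@@@@@@@@@%*-:=**===. ..+%%##%#####@
@@@@@@@@@@@@#+-=+++===: .:+####%##**#@
@@@@@@@@%@@@%+:-=+-++-: :+##%####*++#@
@@@@@@@%@@@@%=:-+*=++=: =##%%%%#**#*@@
@@@@@@@%@@@@#=-++++++- :*%%%#%#####@@@
@@@@@@@@@@@@#==+***=-: .*@@%%%%#**@@@@
@@@@@@@@@@@@+.-***++=:..*%%%%%%%##@@@@
@@@@@@@@@@@@+:==++++-:.:*%%@@%%##@@@@@
@@@@@@@@@@@@+-=+**+=-. :#@@@%%%#@@@@@@
@@@@@@@@@@@@--=++==+-.-*%@@@%#%@@@@@@@
@@@@@@@@@@@@@=-++=-=::*@@@@@%@@@@@@@@@<stdin>:4: RuntimeWarning: overflow encountered in scalar subtract
```

The bar's edges in the map slope about 12° from the y axis, so the dial is near 78°, between clicks 2 and 3. I'll regrip in line with the bar and finish the turn.

```bash
python3 - <<'E'
from h import *
plan(.6286,.1690,.33,96.8,6); plan(.6286,.169,.2545,96.8,3,frm=[.6286,.1690,.33,96.8])
E
```

```text
6 rows of [0.2, 0.03, 0.168] rz -0.854 | d [ 0.0115  0.047  -0.0403] dyaw 20.5
3 rows of [0.0, 0.0, 0.629] rz -0.0 | d [ 0.      0.     -0.0755] dyaw 0.0
```

Request:
jog_arm(
  motion=[0.2,0.03,0.17,0,0,-0.85,0,0.2,0.03,0.17,0,0,-0.85,0,0.2,0.03,0.17,0,0,-0.85,0,0.2,0.03,0.17,0,0,-0.85,0,0.2,0.03,0.17,0,0,-0.85,0,0.2,0.03,0.17,0,0,-0.85,0,0,0,0,0,0,0,0,0,0,0,0,0,0,0],
)

```text
time: 42.7
position: [0.6287, 0.1686, 0.3299]
tool_rot: [0.665, 0.747, 0.0, 0.0]
ft_force: [0.5, 0.4, -0.2]
grip_width: 0.0435
grip_force: 0.0
```

```bash
python3 - <<'E'
from h import *
plan(.6286,.1690,.2548,96.8,4)
E
python3 dial.py d4 | tail -3
```

```text
4 rows of [0.003, -0.0, 0.469] rz -0.009 | d [-0.0001  0.0004 -0.0751] dyaw 0.1
27 14385 axis angle 174.78349714020533 len [39.68720492 35.50213442] 200.49968717413972 203.6063955509211 ((188.95086669921875, 205.54100036621094), (159.2020263671875, 151.8330535888672), 68.62937927246094)
29 15280 axis angle 169.22952456685655 len [39.13062295 37.16817124] 200.41557591623035 206.33056282722512 ((208.0263671875, 212.10372924804688), (145.621826171875, 168.53048706054688), 46.684688568115234)
31 16608 axis angle 125.8013762206566 len [39.07360103 37.84336486] 199.88842726396916 210.14480973025047 ((207.932373046875, 212.04295349121094), (145.81655883789062, 169.31814575195312), 46.27302551269531)
```

Request:
jog_arm(
  motion=[0,0,0.47,0,0,0,0,0,0,0.47,0,0,0,0,0,0,0.47,0,0,0,0,0,0,0.47,0,0,0,0,0,0,0,0,0,0,0.6,0,0,0,0,0,0,1,0,0,0,0,0,0,1,0,0,0,0,0,0,1,0,0,0,0,0,0,1],
)

```text
time: 43.88
position: [0.6299, 0.1689, 0.255]
tool_rot: [0.665, 0.747, 0.001, 0.001]
ft_force: [4.1, 0.9, 0.5]
grip_width: 0.0129
grip_force: 60.0
```

Request:
jog_arm(
  motion=[0,0,0,0,0,0.75,1,0,0,0,0,0,0.75,1,0,0,0,0,0,0,1],
)

```text
time: 44.25
position: [0.6298, 0.1689, 0.255]
tool_rot: [0.701, 0.713, 0.001, 0.001]
ft_force: [4.3, 0.2, 1.2]
grip_width: 0.0126
grip_force: 60.0
```

```bash
python3 - <<'E'
from h import *
o=robot.get_obs(); print(o['position'],yaw(o),o['grip_width'],o['ft_force'],o['moment'],o['joint_torque'])
E
```

```text
[0.62983316 0.16889961 0.25503771] 90.92550286870957 0.0126308469844295 [4.33947814 0.18477931 1.194938  ] [ 0.00621184 -0.80238039  1.06207307] [ -0.55691069 -45.36048889 -16.44891143   0.42861105   1.20990358
   1.1632337 ]
```

The bar is now firmly in line (12.6 mm, no lag). I'll finish to 90° and release.

Request:
jog_arm(
  motion=[0,0,0,0,0,0.8,1,0,0,0,0,0,0.8,1,0,0,0,0,0,0,1,0,0,0,0,0,0,1],
)

```text
time: 44.75
position: [0.6298, 0.1691, 0.255]
tool_rot: [0.741, 0.672, 0.001, 0.001]
ft_force: [5.5, 1.2, 0.9]
grip_width: 0.0133
grip_force: 60.1
```

Request:
jog_arm(
  motion=[0,0,0,0,0,0,0,0,0,0,0,0,0,-1,0,0,0,0,0,0,-1,0,0,0,0,0,0,-1,0,0,-0.7,0,0,0,-1,0,0,-0.7,0,0,0,-1,0,0,-0.7,0,0,0,-1,-0.6,0,-0.4,0,0,0,-1,-0.6,0,-0.4,0,0,0,-1,0,0,0,0,0,0,-1,0,0,0,0,0,0,-1],
)

```text
time: 46.12
position: [0.6232, 0.1206, 0.3694]
tool_rot: [0.742, 0.671, -0.001, -0.001]
ft_force: [-0.4, 0.5, -0.5]
grip_width: 0.0874
grip_force: 0.0
```

```bash
sed -n '$!p' /dev/null; python3 dial.py d5 | tail -3; python3 - <<'E'
import cv2
g=cv2.GaussianBlur(cv2.cvtColor(cv2.imread('pics/d5r.png'),6),(5,5),0)
s=cv2.resize(g[80:300,90:300],(42,44),interpolation=cv2.INTER_AREA)
for r in s: print(''.join(' .:-=+*#%@'[max(0,min(9,(int(v)-14)//3))] for v in r))
E
```

```text
27 4383 axis angle 88.96218024791102 len [48.34953266  8.72151141] 221.81998631074606 192.1181838923112 ((224.56597900390625, 197.5124053955078), (173.387939453125, 45.14024353027344), 84.70991516113281)
29 8089 axis angle 90.01634219365614 len [46.74083442 18.46723137] 209.09964148844108 191.35999505501297 ((209.5, 198.5), (173.0, 69.0), 90.0)
31 9573 axis angle 91.91057226924198 len [46.11629206 19.77429326] 209.10372923848323 192.97973467042723 ((218.53414916992188, 198.72552490234375), (174.3523712158203, 90.7811508178711), 88.74555206298828)
@@@@@@@@@@@@@@@@@@@@@@@@@@@@@@@@@@@@@@@@@@
@@@@@@@@@@@@@@@@@@@@@@@@@@@@@@@@@@@@@@@@@@
@@@@@@@@@@@@@@@@@@@@@@@@@@@@@@@@@@@@@@@@@@
@@@@@@@@@@@@@@@@@@@@@@@@@@@@@@@@@@@@@@@@@@
@@@@@@@@@@@@@@@@@@@@@@@@@@@@@@@@@@@@@@@@@@
@@@@@@@@@@@@@@@@@@@@@@@@@@@@@@@@@@@@@@@@@@
@@@@@@@@@@@@@@@@@@@@@+===+@@@@@@@@@@@@@@@@
@@@@@@@@@@@@@@@@@@@@+-----:#@@@@@@@@@@@@@@
@@@@@@@@@@@@@@@@@@@@----::.=@@@@@@@@@@@@@@
@@@@@@@@@@@@@@@@@@@=-===:---@@@@@@@@@@@@@@
@@@@@@@@@@@@@@@@@%=:-----=::.@@@@@@@@@@@@@
@@@@@@@@@@@@@@@%*=-==--==::. .%@@@@@@@@@@@
@@@@@@@@@@@@@%*++-.:-==--::. .-
[... 644 characters left out ...]
***##*+**%@@
@@@@@@#%#%%%#%##*=.-++==-::  =***#*+=**@@@
@@@@@@#@%@@%%@##%=:-+*+==.:  ==******#*@@@
@@@@@@%%%@@%%@#%%=:-**+=-.. .+***%*****@@@
@@@@@@@%%@@@@%%%%=:=+++==:   +###%#*+*#@@@
@@@@@@@@%@@%@@%%#=:+**+==:: .+#*##*##*@@@@
@@@@@@@@%%@@@@%%#+-=##==--. .-#*#*%##*@@@@
@@@@@@@@@@@@@@%%#=:=*++=-:  .+#*######@@@@
@@@@@@@@@@@@@@@@#-.=*++=- ..:*#%####*@@@@@
@@@@@@@@@%@@@@@@%--=#+++-:..=#%%#%%#%@@@@@
@@@@@@@@@@@@@@@@#-=+#*++.:..=#%@#*#@@@@@@@
@@@@@@@@@@@@@@@@#=-+#+++=:::+#%@##%@@@@@@@
@@@@@@@@@@@@@@@@#:-+*+*+--.=#%%%#%@@@@@@@@
@@@@@@@@@@@@@@@@%::+++==-:-*%%##@@@@@@@@@@
@@@@@@@@@@@@@@@@%=-=+=-=: -%@%@@@@@@@@@@@@
@@@@@@@@@@@@@@@@%*:.-**:.:+#@@@@@@@@@@@@@@
@@@@@@@@@@@@@@@@@@@%++*=+*@@@@@@@@@@@@@@@@
```

The dial bar now lies at 90° ± 2°, which is three clicks. I'll compare the trays' grips with the earlier picture numerically, then hand in.

```bash
python3 - <<'E'
from h import *
s=robot.camera('scene'); a=cv2.imread('pics/s9raw.png'); sl=np.s_[222:266,202:224]
f=lambda i:np.argwhere(i[sl].max(2)<60)
p,q=f(a),f(s); print(len(p),p.mean(0),p.min(0),p.max(0)); print(len(q),q.mean(0),q.min(0),q.max(0))
g=lambda i:sum((cv2.inRange(i,(0,0,0),(60,60,60))[200:330,130:330]>0).ravel())
print(robot.get_obs()['time'])
E
```

```text
243 [21.4691358  11.71193416] [5 7] [38 17]
245 [21.75102041 11.69795918] [5 7] [39 17]
46.225
```

```bash
python3 -c "
from rig import robot
print(robot.hand_in())"
```

```text
the job is handed in; nothing more can be done
None
```

All three trays are home in slots 1–3, the dial rests at the third click (measured at 90° ± 2°), and the job is handed in; no verdict came back.

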